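# Copy a set angle to a second stop with a sliding bevel

### The arm

A 6-joint arm with a two-finger parallel gripper is mounted at the origin on a cart in front of the work surface, level with it; the furniture and walls round the work are solid. World frame = base frame: x ahead of the robot, y to its left, z up, the work surface at z = 0. Lengths are in mm, angles in rad, forces in N, time in s.
With the tool pointing down it reaches from about 350 to 775 mm from the base axis. Payload 7.3 kg.
Tool frame: the origin (TCP) lies at the very end of the fingers, on their centre line; the grasp point (between the pads) lies 19 mm behind it; x points along the fingers, y is the direction in which the jaws open and shut, and the axes are right-handed (so a half turn about x gives the same grasp; the last joint's range is limited). The gripper opens to 92 mm and grips with 3 to 60 N. Pads are 19 mm wide; open, the fingers measure 130 mm over their backs; the gripper's body (75 mm by 190 mm) begins 47 mm behind the grasp point.
Start: joints at [1.001, 0.342, 1.524, -0, 1.275, -0.146], TCP at [215.884, 478.583, 197.441] pointing down, gripper open.
Joint ranges: [-2.53, 2.53], [-0.77, 2.02], [0.04, 2.7], [-1, 4.14], [0.28, 2.66], [-3.11, 3.11]. Speed limits (rad/s): [2.57, 2.57, 3.14, 3.14, 3.14, 3.14].

### API

Orientations are given as [roll, pitch, yaw] about the fixed x, y, z axes, in that order (R = Rz(yaw) Ry(pitch) Rx(roll)).
In Python, from plant import bot gives the robot as it stands.
- The arm moves only by the tool step_arm, never from a script. Its argument "targets" is a list that holds one entry, the list of rows, each a list of 4 numbers: the shift along the tool's x, y, z in m, then the turn about the tool's x in degrees. A call has exactly 5 rows; each row is the pose to reach, as a shift and turn from the pose measured when the call began, along the tool's axes at that moment; what a row does not reach only later rows make up. A row lasts 1/12 s, in which the tool goes at most 41.7 mm and 7.16 degrees, less where a joint would pass 70% of its speed; a pose out of reach is approached as far as the arm can. A call with a gripper value outside its range is refused whole. "jaw" is the closure, from 0 (fully open) to 1 (shut), set as the call begins (left out, the last holds). The fingers move at their own pace and stop on an object; the grip force is fixed at half the most. Time passes only in rows, so rows that repeat a pose let the fingers close, or fill a call up. It gives the time, the measured TCP pose, the force and the opening at its end, in the units of the state.
- bot.get_obs(): the state, without advancing time (a new reading comes with each control period).
- bot.capture(name): name is "scene" or "top"; returns a dict with "color" (400x640x3 uint8, red, green, blue), "depth" (400x640 float32, mm along the optical axis (not along the pixel's ray), 0 where there is no reading), "fov_y" (degrees; the focal length in pixels is half the picture's height over the tangent of half this angle, whatever the lens; pixels are square), "cx", "cy" (the principal point, pixels), "rvec" (rotation vector, rad) and "tvec" (3), from world to camera coordinates, as OpenCV has them. Camera axes: x right, y down, z forward; pixel columns grow to the right and rows downward; lengths in mm; the calibration is good to about 2 mm. A picture is of the moment at which its call begins.
- bot.close_job(): hands the job in, once; it reports no verdict.
The state is a dict: "time": time; "joint_positions": joint angles; "dq": joint speeds; "tau": joint torques, N m; "tool_pos": TCP position; "tcp_rot": TCP orientation; "contact_force": force on the tool from outside, world axes, zero at the start; "moment": the same for the moment, N m; "grip_width": finger opening in mm.
Only numpy, scipy, OpenCV 4.12 (cv2) and the standard library are available. Lean on these libraries where they do the work, as an engineer would, in place of code of your own. Each camera call takes 0.05 s, during which the arm holds its last target. There are 200 camera calls.

### The job

Two angle stops are screwed to the breadboard: the arm of one is clamped at the angle that the prisms need, the arm of the other still swings. Slide the bevel along the fence of the clamped stop until it is pressed home with a steady 8 N or so (never over 18 N), stock flush on the fence and blade flush on the arm, let it lie there and tighten its wing nut fully; then press the locked bevel home in the same way on the other stop, so that its blade swings the loose arm to the same angle within one degree, and leave it lying flush there, still locked, without disturbing the vial, the glue bottle or the brush.

Things in the scene. Friction and masses are not known exactly. Their poses are not given: they have to be found in the camera images.
- breadboard: Dark metal breadboard with a grid of small holes, 360 x 300 mm, 12 mm thick, fixed on the worktop. Origin: centre of its underside; x and y along its 360 and 300 mm sides. The x axes of both fences lie along the board's +y.
- fence_set: Fixed fence bar of the clamped angle stop, steel, 71 x 16 x 10 mm, screwed on the breadboard (its top is 10 mm over the board). Origin: axis of the arm's pivot, on the board. x runs along the fence from the pivot; the bar reaches from x = 9 to 81 mm and y = -13 to +3 mm (slimmer near the pivot). The face to lay the stock on is y = +3 mm, open to +y.
- set_arm: Arm of the clamped stop, fixed steel bar 90 x 12 x 10 mm, slimmer and rounded (3 mm) at the pivot. Origin: pivot axis, on the board (= fence_set). x runs along the arm, turned clockwise (from above) from the fence's x by the set angle, 0.85 to 1.25 rad. The blade goes on its face y = -3 mm. At its outer end a dark clamp, up to 18 mm over the board, bridges it on the side towards the fence.
- fence_loose: Fence bar of the stop whose arm still swings: same shape, size, frame and direction as fence_set. Either stop may be the nearer one.
- loose_arm_hub (a point): Pivot axis of the loose arm, 5 mm over the board; the arm is of the same shape as set_arm but without a clamp. x runs along the arm, the face for the blade is y = -3 mm.
- loose_arm (a joint): Angle of the loose arm from its fence, clockwise seen from above, rad. It stays where it is left (stiff friction, 0.06 N m) and starts 1.5 to 1.75 rad, wider than the set angle.
- bevel: Sliding bevel (about 0.4 kg) lying flat: a stock with blade and wing nut at its pivot. Stock: dark wooden bar with metal ends, 24 mm wide, 30 mm high, from 10 mm behind to 116 mm ahead of the pivot. Origin: pivot axis, at the underside; x runs along the stock from the pivot. The face to lay on the fence is y = 0; the round pivot head (11 mm radius) overhangs it from 12 mm up.
- bevel_stock (a point): Where the stock is best gripped across its 24 mm width: 65 mm from the pivot, mid-width and mid-height (15 mm over its underside; the stock stands well above the 10 mm fences). Axes as bevel. With the stock flush on a fence this point is at y = +15 mm of the fence's frame.
- bevel_blade (a joint): Angle of the blade from the stock, clockwise from above, rad (0: folded). Starts 0.4 to 0.65, smaller than the set angle, stiff friction (0.2 N m). When the stock is slid along the fence towards the fence's +x, from 60 to 100 mm back, the arm swings the blade open; it comes to a hard stop when blade and arm are flush.
- blade_edge (a point): Point on the working edge of the blade, 80 mm from the pivot. Blade: steel strip 108 x 16 mm from the pivot, 3.4 mm thick, 2.6 to 6 mm over the stock's underside. x runs along the blade from the pivot; the working edge is y = 0, in line with the pivot axis, and this point lies on it.
- wing_centre (a point): Centre of the brass wing nut on top of the stock over the pivot: a grip bar 32 mm long (along x), 9 mm wide, 15 mm high, centre 43.5 mm over the stock's underside. It is loose at the start, with its bar 0.7 rad anticlockwise from the stock's x.
- bevel_lock (a joint): Turn of the wing nut, rad, clockwise seen from above: 0 loose, fully tight at the stop at 1.45. Torque grows from 0.08 to about 0.14 N m. Past 1.1 the blade is held against 0.4 N m or more; it holds when left.
- sample_vial: Glass vial, 21 mm across, 52 mm high, standing on the breadboard near a far corner; leave alone. Origin: centre of its underside.
- glue_bottle: White squeeze bottle, 34 x 112 x 34 mm, lying on the worktop left of the board; leave alone. Origin: underside.
- soft_brush: Thin wooden brush, 147 mm long, 10 mm across, lying left of the board; leave alone. Origin: underside of its middle.
There are look-alikes about, which are no part of the job. There is more than one size of the bevel; the job needs the larger.

How it is judged (in metres and radians):
On the way, in this order (a step that is already met when the one before it is completed fails the run):
1. the bevel, still unlocked, is pressed home on the clamped stop with over 5 N against its arm: stock flush on the fence, blade flush on the arm (angle between the x axis of bevel_stock and the x axis of fence_set, either way round below 0.025 rad and y of bevel_stock in the frame of fence_set between 0.012 and 0.0175 m and z of bevel_stock in the frame of fence_set below 0.02 m and angle between the x axis of blade_edge and the x axis of set_arm, either way round below 0.025 rad and y of blade_edge in the frame of set_arm between -0.0055 and 0 m and x of blade_edge in the frame of set_arm above 0.02 m and contact force between bevel and set_arm above 5 N and value of joint bevel_lock below 0.5 rad), for 0.2 s.
2. the wing nut is tightened while the bevel lies flush there (angle between the x axis of bevel_stock and the x axis of fence_set, either way round below 0.04 rad and y of bevel_stock in the frame of fence_set between 0.012 and 0.0185 m and z of bevel_stock in the frame of fence_set below 0.018 m and angle between the x axis of blade_edge and the x axis of set_arm, either way round below 0.04 rad and y of blade_edge in the frame of set_arm between -0.0065 and 0 m and x of blade_edge in the frame of set_arm above 0.02 m and value of joint bevel_lock above 1.1 rad), for 0.2 s.
3. the locked bevel is pressed home on the loose stop with over 5 N, stock flush on the fence and blade flush on the arm (angle between the x axis of bevel_stock and the x axis of fence_loose, either way round below 0.025 rad and y of bevel_stock in the frame of fence_loose between 0.012 and 0.0175 m and z of bevel_stock in the frame of fence_loose below 0.02 m and angle between the x axis of blade_edge and the x axis of loose_arm_hub, either way round below 0.025 rad and y of blade_edge in the frame of loose_arm_hub between -0.0055 and 0 m and x of blade_edge in the frame of loose_arm_hub above 0.02 m and contact force between bevel and fence_loose above 5 N and value of joint bevel_lock above 1.1 rad), for 0.2 s.
At the end, for the whole second after the job is handed in: The loose arm stands within 1 degree (0.0175 rad) of the clamped arm's angle; the bevel, its wing nut still tight (over 1.1 rad), lies at rest on the board with stock flush on the loose stop's fence and blade flush on its arm (within 2.5 mm and 0.025 rad) (angle between the x axis of bevel_stock and the x axis of fence_loose, either way round below 0.025 rad and y of bevel_stock in the frame of fence_loose between 0.012 and 0.0175 m and z of bevel_stock in the frame of fence_loose below 0.018 m and angle between the x axis of blade_edge and the x axis of loose_arm_hub, either way round below 0.025 rad and y of blade_edge in the frame of loose_arm_hub between -0.0055 and 0 m and x of blade_edge in the frame of loose_arm_hub above 0.02 m and value of joint bevel_lock above 1.1 rad and angle between the x axis of loose_arm_hub and the x axis of set_arm, either way round below 0.0175 rad and velocity of joint loose_arm below 0.02 rad/s); the robot touches nothing.
It fails at once if the bevel is pressed with more than 18 N against a stop (contact force between bevel and fence_set above 18 N or contact force between bevel and set_arm above 18 N or contact force between bevel and fence_loose above 18 N).
It fails at once if the vial, the glue bottle or the brush is moved by more than 2 cm (distance of any of sample_vial, glue_bottle, soft_brush from where it was at the start of the episode above 0.02 m).
It also fails if it takes over 72 s, if anything falls off the work surface, if the arm or the gripper's body presses on something with over 40 N, if the wrist force passes 120 N, or if a joint passes its speed limit or range.

## Working session

There is one attempt and no reset: what is moved stays moved. The work goes in short steps, Python scripts to look and compute and a tool call to move; the robot and the scene stay as the last step left them, time stands still between calls to the robot, and variables do not carry over. Pictures are saved under pics/ and viewed, about 8 in all and at most 12, crops included, and the job is handed in when it is done.

Besides the shell and the picture viewer there is one more tool, called as name(argument=value, ...) on one line, values as JSON. step_arm: Moves the arm, as the interface text tells. Its arguments: {"type":"object","properties":{"targets":{"type":"array","items":{"type":"array","items":{"type":"array","items":{"type":"number"}}}},"jaw":{"type":"number"}},"required":["targets"]}

```bash
ls; mkdir -p pics
cat > h.py <<'E'
import numpy as np, cv2
from plant import bot
from scipy.spatial.transform import Rotation as Ro
def cap(name):
    d=bot.capture(name); h=d["color"].shape[0]
    d["f"]=h/2/np.tan(np.radians(d["fov_y"])/2)
    d["R"]=Ro.from_rotvec(np.array(d["rvec"]).ravel()).as_matrix(); d["t"]=np.array(d["tvec"]).ravel()
    return d
def ray(d,u,v,z):
    c=np.array([(u-d["cx"])/d["f"],(v-d["cy"])/d["f"],1.]); o=-d["R"].T@d["t"]; r=d["R"].T@c
    return o+r*(z-o[2])/r[2]
def proj(d,p):
    c=d["R"]@np.array(p)+d["t"]; return d["f"]*c[0]/c[2]+d["cx"],d["f"]*c[1]/c[2]+d["cy"]
def save(d,fn,box=None,s=1):
    im=d["color"][:,:,::-1]
    if box: im=im[box[1]:box[3],box[0]:box[2]]
    cv2.imwrite("pics/"+fn,cv2.resize(im,None,fx=s,fy=s,interpolation=cv2.INTER_CUBIC))
E
python3 - <<'E'
from h import *
for n in("scene","top"):
    d=cap(n); save(d,n+"0.png"); print(n,d["f"],d["cx"],d["cy"],-d["R"].T@d["t"],d["R"].round(2).tolist(), d["f"]); np.savez(n+"0.npz",**{k:v for k,v in d.items()})
print(bot.get_obs())
E
```

```text
pics
scene 382.94319139441143 323.6629914194144 200.64491624176756 [143.61381224 947.32343831 640.8930234 ] [[-0.9, -0.44, 0.02], [-0.24, 0.44, -0.87], [0.38, -0.78, -0.5]] 382.94319139441143
top 384.34074987641543 318.00813552279624 203.88549470380036 [ 446.97010834   44.39053833 1172.92210909] [[-0.02, -1.0, -0.0], [-0.99, 0.02, -0.11], [0.11, -0.0, -0.99]] 384.34074987641543
{'time': 0.1, 'joint_positions': array([ 1.00103416e+00,  3.42639641e-01,  1.52490363e+00, -2.96598545e-05,
        1.27536452e+00, -1.45981964e-01]), 'dq': array([ 4.14868221e-04, -7.43576228e-04, -1.67170551e-03,  4.01750601e-07,
       -1.30684761e-03, -1.61577272e-04]), 'tau': array([ 5.44867580e-04, -4.32005596e+01, -2.44693637e+01,  7.18445540e-02,
        5.25597122e-02, -7.26399412e-05]), 'tool_pos': array([215.65588062, 478.24157002, 196.82766321]), 'tcp_rot': array([-1.69521464,  1.56948089, -2.11898619]), 'contact_force': array([0.47545948, 0.24666991, 0.78016722]), 'moment': array([-0.01262235, -0.02341666, -0.00747946]), 'grip_width': 91.73960996015835}
```

View pics/top0.png

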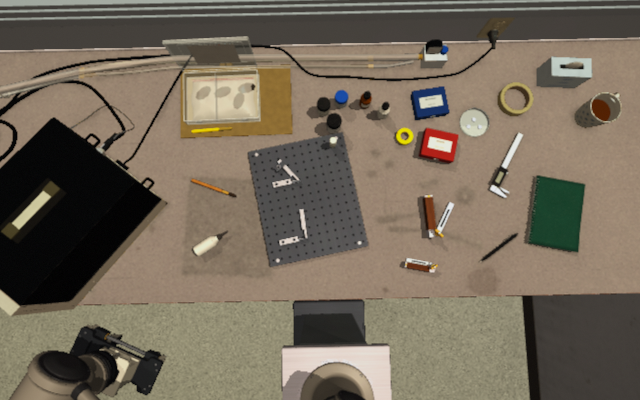

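View pics/scene0.png

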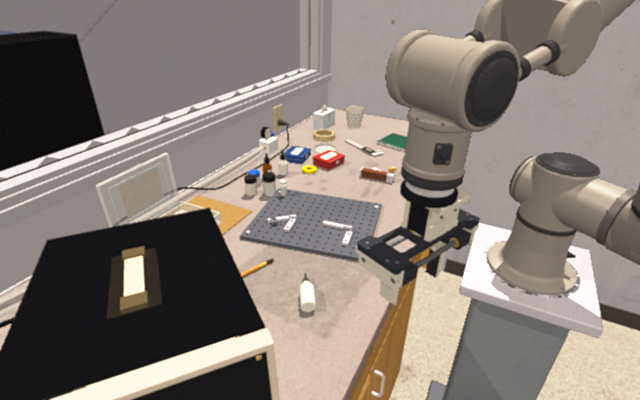

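The top view shows the board around (307,200). The clamped stop has its pivot near (297,180) and its clamp at (279,163). The loose stop's pivot is near (305,238). The large bevel is at (432,217) and the small one at (420,266). I'll zoom in on both areas.

Run:
```python
import cv2,numpy as np
im=cv2.imread("pics/top0.png")
a=cv2.resize(im[150:260,255:335],None,fx=5,fy=5,interpolation=cv2.INTER_CUBIC)
b=cv2.resize(im[185:295,395:475],None,fx=5,fy=5,interpolation=cv2.INTER_CUBIC)
cv2.imwrite("pics/zoom.png",np.hstack([a,b]))
```

```text
(no output)
```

View pics/zoom.png

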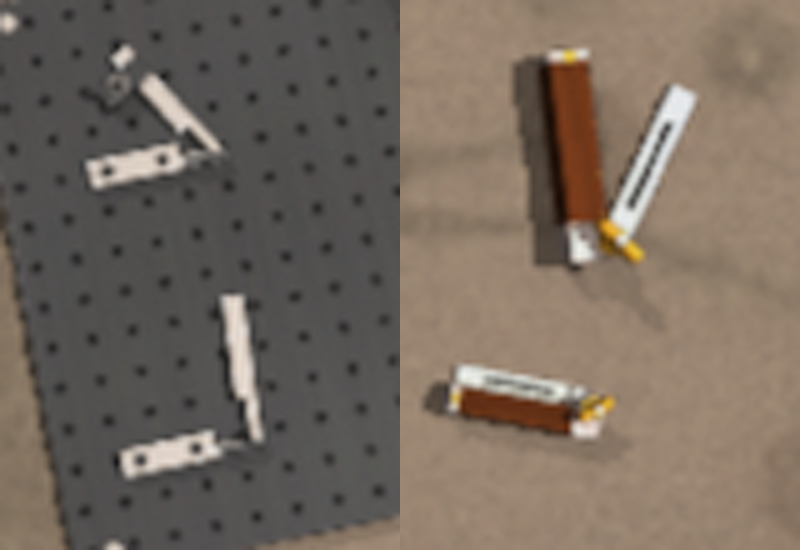

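The crops show the clamped arm with its dark clamp at upper left, and the loose arm at about 1.6 rad from its fence. The large bevel's pivot is at crop (590,240), with its stock pointing up in the image and its blade to the right. Next I'll measure with masks.

Run:
```python
from h import *
d=dict(np.load("top0.npz")); im=d["color"].astype(int); f=float(d["f"])
vv,uu=np.mgrid[0:400,0:640]; 
c=np.stack([(uu-d["cx"])/f*d["depth"],(vv-d["cy"])/f*d["depth"],d["depth"]],-1); W=(c-d["t"])@d["R"]
for n,p in dict(board=(330,200),table=(400,200),stock=(430,205)).items(): print(n,W[p[1]-2:p[1]+3,p[0]-2:p[0]+3,2].round(1).ravel()[:10])
def comps(m,z,amin,tag):
    n,l,s,ce=cv2.connectedComponentsWithStats(m.astype(np.uint8))
    for i in range(1,n):
        if s[i,4]<amin: continue
        ys,xs=np.nonzero(l==i); P=np.array([ray(d,u,v,z)[:2] for u,v in zip(xs,ys)]).astype(np.float32)
        r=cv2.minAreaRect(P); C,S=np.linalg.eigh(np.cov(P.T)); a=S[:,1]
        print(tag,"px",ce[i].round(),s[i,4],"mean",P.mean(0).round(1),"pca",np.degrees(np.arctan2(a[1],a[0])).round(1),"rect",np.round(r[0],1),np.round(r[1],1),round(r[2],1),cv2.boxPoints(r).round(0).tolist())
R,G,B=im[...,0],im[...,1],im[...,2]; mn=im.min(-1); mx=im.max(-1)
roi=np.zeros((400,640),bool); roi[140:262,255:360]=1
comps(roi&(mn>125),22,12,"white")
roi2=np.zeros((400,640),bool); roi2[130:270,245:372]=1
comps(cv2.morphologyEx((roi2&(mx<90)).astype(np.uint8),cv2.MORPH_CLOSE,np.ones((9,9))),12,2000,"board")
roi3=np.zeros((400,640),bool); roi3[188:242,415:460]=1
comps(roi3&(R>B+45)&(R<150),30,20,"brown")
comps(roi3&(R>150)&(B<90),44,4,"yellow")
comps(roi3&(mn>170),5,20,"blade")
```

```text
board [17.3 12.4 16.7 11.7 14.8 11.6 10.9 12.  12.9 10.2]
table [-1.9  1.8  4.9 -2.   2.9 -1.6  6.2  3.6  2.8 -1.2]
stock [32.9 34.9 30.8 31.3 28.6 29.1 32.8 28.4 28.9 26.6]
white px [333. 141.] 22 mean [764.8  -8.3] pca 88.9 rect [763.8  -8.3] [18.4  9.4] 88.7 [[759.0, -17.0], [768.0, -18.0], [769.0, 1.0], [759.0, 1.0]]
white px [279. 161.] 13 mean [706.5 157. ] pca 127.6 rect [707.2 157.1] [ 8.8 10.8] 43.6 [[700.0, 158.0], [708.0, 150.0], [714.0, 156.0], [707.0, 164.0]]
white px [290. 172.] 68 mean [672.6 125.2] pca -135.3 rect [669.  123.3] [63.1 12.4] 41.0 [[641.0, 107.0], [649.0, 98.0], [697.0, 139.0], [689.0, 149.0]]
white px [282. 183.] 102 mean [639.8 150.2] pca 99.4 rect [639.8 150.8] [17.5 57.6] 10.2 [[626.0, 178.0], [636.0, 121.0], [653.0, 124.0], [643.0, 181.0]]
white px [303. 221.] 118 mean [520.4  88.3] pca -170.9 rect [516.   88.4] [86.5 13.8] 6.5 [[472.0, 90.0], [474.0, 77.0], [560.0, 86.0], [558.0, 100.0]]
white px [289. 240.] 110 mean [464.9 132.1] pca 101.4 rect [464.9 132.7] [17.7 57.8] 10.8 [[451.0, 159.0], [462.0, 103.0], [479.0, 106.0], [468.0, 163.0]]
white px
[... 418 characters left out ...]
[465.0, -320.0], [589.0, -300.0], [584.0, -269.0]]
yellow px [428. 196.] 6 mean [ 585.3 -284.6] pca 149.3 rect [ 585.1 -285. ] [5.2 6.7] 61.0 [[581.0, -286.0], [587.0, -289.0], [589.0, -284.0], [583.0, -281.0]]
yellow px [436. 230.] 9 mean [ 484.4 -303.2] pca -137.2 rect [ 484.6 -303. ] [10.2  4.2] 42.8 [[479.0, -305.0], [482.0, -308.0], [490.0, -301.0], [487.0, -298.0]]
yellow px [441. 235.] 13 mean [ 470.6 -317. ] pca 46.8 rect [ 471.1 -316.9] [12.2  6.3] 42.8 [[465.0, -319.0], [469.0, -323.0], [478.0, -315.0], [473.0, -310.0]]
blade px [445. 216.] 129 mean [ 528.2 -345.2] pca 152.7 rect [ 524.1 -342.6] [ 16.4 101.1] 62.1 [[476.0, -326.0], [565.0, -374.0], [573.0, -359.0], [483.0, -312.0]]
```

```bash
cat >> h.py <<'E'
def state():
    o=bot.get_obs(); R=Ro.from_euler("xyz",o["tcp_rot"]).as_matrix(); y=R[:,1]
    return o,R,np.degrees(np.arctan2(y[1],y[0]))
def go(x,y,z,jaw):
    """print tool-frame shift (m) and turn (deg, cw positive) to a world pose (mm; jaw-axis yaw deg)"""
    o,R,yaw=state(); p=np.array(o["tool_pos"]); s=R.T@(np.array([x,y,z])-p)/1000
    j=o["joint_positions"]; dj1=np.degrees(np.arctan2(y,x)-np.arctan2(p[1],p[0]))
    print("t",round(o["time"],2),"pos",p.round(1),"jawyaw",yaw.round(2),"tilt",np.degrees(np.arccos(-R[2,0])).round(2),"w",round(o["grip_width"],1),"F",o["contact_force"].round(2),"M",o["moment"].round(3))
    for k in(0,180):
        t=(yaw-jaw+k+180)%360-180
        print("shift",s.round(4),"turn",round(t,2),"j6->",round(np.degrees(j[5])+t+dj1,0))
E
python3 - <<'E'
from h import *
o,R,y=state(); print(R.round(3).tolist())
go(541,-292,120,97)
# board edge fit
d=dict(np.load("top0.npz")); mx=d["color"].max(-1)
for sl,nm in(((160,245,235,285),"L"),((160,225,330,375),"Rr")):
    P=[]
    for v in range(sl[0],sl[1]):
        g=np.gradient(cv2.GaussianBlur(mx,(3,3),0)[v,sl[2]:sl[3]].astype(float)); 
        k=np.argmin(g) if nm=="L" else np.argmax(g); P.append(ray(d,sl[2]+k,v,12 )[:2])
    l=cv2.fitLine(np.array(P,np.float32),cv2.DIST_HUBER,0,.01,.01).ravel(); print(nm,np.degrees(np.arctan2(l[1],l[0]))%180,l)
E
```

```text
[[-0.001, 0.411, 0.912], [-0.001, 0.912, -0.411], [-1.0, -0.001, -0.0]]
t 0.1 pos [215.7 478.2 196.8] jawyaw 65.72 tilt 0.08 w 91.7 F [0.48 0.25 0.78] M [-0.013 -0.023 -0.007]
shift [ 0.0775 -0.5682  0.6133] turn -31.28 j6-> -134.0
shift [ 0.0775 -0.5682  0.6133] turn 148.72 j6-> 46.0
L 10.619561 [9.8287249e-01 1.8428692e-01 5.8032874e+02 2.2950320e+02]
Rr 10.949284 [ 9.8179567e-01  1.8994002e-01  6.0712671e+02 -7.5769325e+01]
```

step_arm(targets=[[[0,-0.023,0.025,0],[0,-0.046,0.049,0],[0,-0.068,0.074,0],[0,-0.091,0.098,0],[0,-0.114,0.123,0]]], jaw=0)

```text
time: 0.52
tool_pos: [280.8, 322.2, 196.6]
tcp_rot: [-1.807, 1.569, -2.23]
contact_force: [0.1, 0.6, 1.6]
grip_width: 91.7
```

step_arm(targets=[[[0,-0.023,0.025,0],[0,-0.046,0.049,0],[0,-0.068,0.074,0],[0,-0.091,0.098,0],[0,-0.114,0.123,0]]])

```text
time: 0.93
tool_pos: [346.2, 166.3, 196.7]
tcp_rot: [-1.911, 1.569, -2.333]
contact_force: [0.9, 0.8, 0.0]
grip_width: 91.8
```

step_arm(targets=[[[0,-0.023,0.025,0],[0,-0.046,0.049,0],[0,-0.068,0.074,0],[0,-0.091,0.098,0],[0,-0.114,0.123,0]]])

```text
time: 1.35
tool_pos: [411.6, 10.2, 196.7]
tcp_rot: [-2.06, 1.568, -2.483]
contact_force: [0.2, 0.0, -0.5]
grip_width: 91.8
```

step_arm(targets=[[[0,-0.023,0.025,0],[0,-0.046,0.049,0],[0,-0.068,0.074,0],[0,-0.091,0.098,0],[0,-0.114,0.123,0]]])

```text
time: 1.77
tool_pos: [476.9, -145.8, 196.5]
tcp_rot: [-2.363, 1.568, -2.787]
contact_force: [0.6, -0.2, 0.1]
grip_width: 92.0
```

step_arm(targets=[[[0,-0.023,0.025,7],[0,-0.046,0.049,14],[0,-0.068,0.074,21],[0,-0.091,0.098,28],[0,-0.114,0.123,34]]])

```text
time: 2.18
tool_pos: [542.3, -301.7, 195.9]
tcp_rot: [-2.045, 1.567, -3.068]
contact_force: [0.8, -0.8, 0.5]
grip_width: 92.1
```

step_arm(targets=[[[0,0,0,7],[0,0,0,14],[0,0,0,21],[0,0,0,28],[0,0,0,35]]])

```text
time: 2.6
tool_pos: [542.0, -301.7, 195.1]
tcp_rot: [-1.624, 1.566, 3.019]
contact_force: [0.7, 0.3, -0.1]
grip_width: 91.8
```

step_arm(targets=[[[0,0,0,7],[0,0,0,14],[0,0,0,21],[0,0,0,28],[0,0,0,35]]])

```text
time: 3.02
tool_pos: [541.8, -301.4, 194.5]
tcp_rot: [-1.124, 1.565, 2.902]
contact_force: [-0.6, -0.2, -0.5]
grip_width: 91.7
```

step_arm(targets=[[[0.01,0,0,7],[0.02,0,0,14],[0.03,0,0,21],[0.04,0,0,28],[0.05,0,0,34]]])

```text
time: 3.43
tool_pos: [541.2, -301.2, 143.5]
tcp_rot: [-0.576, 1.564, 2.851]
contact_force: [-0.4, 0.3, -0.2]
grip_width: 91.8
```

Run:
```python
from h import *
go(541,-292,60,97)
d=cap("top"); save(d,"top1.png",(380,170,500,290),5)
d=cap("scene"); save(d,"sc1.png",(230,60,480,300),3)
```

```text
t 3.43 pos [ 541.2 -301.2  143.5] jawyaw -73.67 tilt 0.39 w 91.8 F [-0.36  0.32 -0.17] M [-0.073  0.132 -0.016]
shift [ 0.0835 -0.0086 -0.0028] turn -170.67 j6-> -132.0
shift [ 0.0835 -0.0086 -0.0028] turn 9.33 j6-> 48.0
```

View pics/top1.png

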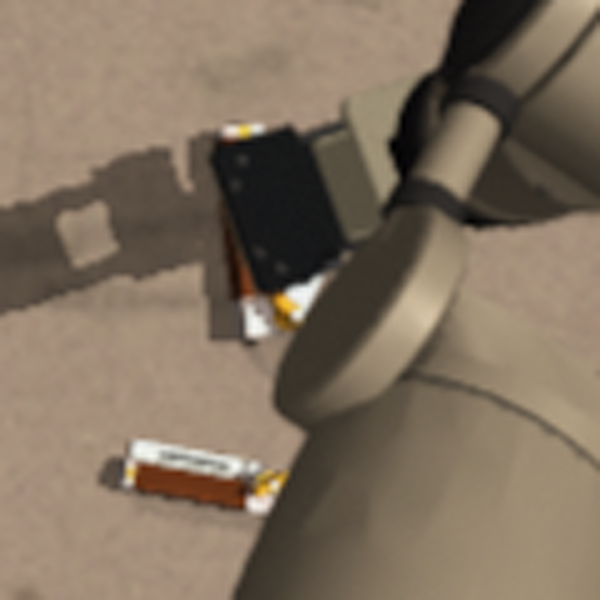

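step_arm(targets=[[[0.025,-0.002,0,2],[0.05,-0.004,-0.001,5],[0.075,-0.007,-0.002,7],[0.1,-0.007,-0.002,10],[0.115,-0.007,-0.002,10]]])

```text
time: 3.95
tool_pos: [538.3, -292.0, 25.1]
tcp_rot: [-0.569, 1.558, 2.69]
contact_force: [-0.4, 0.5, -0.7]
grip_width: 92.0
```

step_arm(targets=[[[0.004,0,0,0],[0.008,0,0,0],[0.012,0,0,0],[0.0145,0,0,0],[0.0145,0,0,0]]], jaw=0.3)

```text
time: 4.37
tool_pos: [538.5, -292.2, 11.1]
tcp_rot: [-0.558, 1.559, 2.701]
contact_force: [-0.0, 0.3, 0.6]
grip_width: 65.6
```

step_arm(targets=[[[0,0,0,0],[0,0,0,0],[0,0,0,0],[0,0,0,0],[0,0,0,0]]], jaw=1)

```text
time: 4.78
tool_pos: [538.5, -292.2, 11.4]
tcp_rot: [-0.553, 1.559, 2.707]
contact_force: [-1.2, -0.2, 0.4]
grip_width: 35.8
```

step_arm(targets=[[[0,0,0,0],[0,0,0,0],[0,0,0,0],[0,0,0,0],[0,0,0,0]]])

```text
time: 5.2
tool_pos: [538.5, -292.2, 11.3]
tcp_rot: [-0.553, 1.559, 2.706]
contact_force: [0.8, 0.8, 0.5]
grip_width: 2.9
```

Run:
```python
from h import *
go(541,-292,113,97)
go(633.5,75.3,120,10.7)
```

```text
t 5.2 pos [ 538.5 -292.2   11.3] jawyaw -83.25 tilt 0.68 w 2.9 F [0.77 0.77 0.5 ] M [-0.03   0.153 -0.01 ]
shift [-0.1017 -0.0006 -0.0015] turn 179.75 j6-> 228.0
shift [-0.1017 -0.0006 -0.0015] turn -0.25 j6-> 48.0
t 5.2 pos [ 538.5 -292.2   11.3] jawyaw -83.25 tilt 0.68 w 2.9 F [0.77 0.77 0.5 ] M [-0.03   0.153 -0.01 ]
shift [-0.1078 -0.3545 -0.1364] turn -93.95 j6-> -11.0
shift [-0.1078 -0.3545 -0.1364] turn 86.05 j6-> 169.0
```

Run:
```python
from h import *
d=cap("top"); a=d["color"][180:260,390:470]
s=cap("scene"); u,v=map(int,proj(s,(538,-292,11))); print(u,v,proj(d,(538,-292,11)),proj(d,(538,-292,30)))
b=s["color"][v-50:v+50,u-60:u+60]
a=cv2.resize(a,(400,400)); b=cv2.resize(b,(400,400),interpolation=cv2.INTER_CUBIC); cv2.imwrite("pics/miss.png",np.hstack([a,b])[:,:,::-1])
```

```text
373 175 (np.float64(428.33556541774686), np.float64(213.1413807675902)) (np.float64(430.1510685981352), np.float64(212.6037550877417))
```

View pics/miss.png

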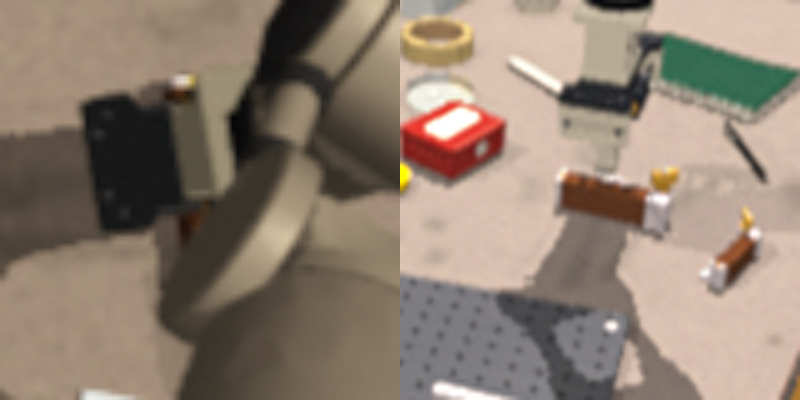

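Run:
```python
from h import *
s=cap("scene")
for u,v,z in((361.6,175.8,0),(388,183,0),(361.6,168,30),(361.6,168,27)): print(ray(s,u,v,z).round(1))
im=s["color"].astype(int); R,B=im[...,0],im[...,2]
m=(R>B+45)&(R<190); m[:150]=0;m[:,:355]=0;m[200:]=0;m[:,400:]=0
ys,xs=np.nonzero(m); dep=s["depth"]
c=np.stack([(xs-s["cx"])/s["f"]*dep[ys,xs],(ys-s["cy"])/s["f"]*dep[ys,xs],dep[ys,xs]],-1); W=(c-s["t"])@s["R"]
print(len(xs),np.median(W,0),np.percentile(W,[5,95],axis=0).round(0).tolist())
d=dict(np.load("top0.npz")); u=[(428,196),(429,196),(433,231),(431,215),(436,230)]
for p in u: print(p,ray(d,*p,30).round(1), ray(d,*p,44).round(1))
o=bot.get_obs(); print(proj(s,o["tool_pos"]))
```

```text
[ 583.4 -288.5    0. ]
[ 476.2 -279.5    0. ]
[ 587.2 -292.5   30. ]
[ 589.4 -298.6   27. ]
239 [ 527.17070777 -281.62666486   24.72787528] [[475.0, -304.0, 7.0], [575.0, -275.0, 45.0]]
(428, 196) [ 588.  -288.2   30. ] [ 586.3 -284.2   44. ]
(429, 196) [ 588.  -291.2   30. ] [ 586.2 -287.1   44. ]
(433, 231) [ 483.1 -297.5   30. ] [ 482.6 -293.3   44. ]
(431, 215) [ 530.8 -294.1   30. ] [ 529.8 -290.    44. ]
(436, 230) [ 485.8 -306.6   30. ] [ 485.4 -302.3   44. ]
(np.float64(373.37671972524447), np.float64(175.2444914524178))
```

Run:
```python
from h import *
s=cap("scene"); s0=dict(np.load("scene0.npz"))
def W(d,us,vs):
    z=d["depth"][vs,us]; f=float(d["f"]); c=np.stack([(us-d["cx"])/f*z,(vs-d["cy"])/f*z,z],-1); return (c-d["t"])@d["R"]
for v in range(150,186,3):
    us=np.arange(368,382,2); print(v,[tuple(x) for x in W(s,us,np.full(7,v)).round(0).astype(int).tolist()])
for n,d in(("now",s),("0",s0)):
    im=d["color"].astype(int); m=(im[...,0]>im[...,2]+45)&(im[...,0]<190); m[:165]=0;m[:,:360]=0;m[190:]=0;m[:,390:]=0
    ys,xs=np.nonzero(m); print(n,len(xs),xs.mean(),ys.mean())
save(s,"now2.png",(340,140,420,200),10)
```

```text
150 [(537, -202, 145), (530, -202, 147), (522, -199, 150), (517, -205, 148), (509, -201, 152), (502, -202, 152), (496, -206, 152)]
153 [(535, -199, 136), (529, -202, 136), (522, -201, 138), (514, -200, 140), (509, -207, 139), (500, -199, 143), (494, -203, 143)]
156 [(537, -206, 122), (530, -209, 122), (522, -207, 125), (516, -209, 125), (509, -207, 127), (503, -210, 128), (496, -213, 128)]
159 [(536, -207, 111), (529, -207, 112), (521, -206, 114), (515, -209, 114), (507, -205, 118), (501, -208, 118), (495, -212, 118)]
162 [(607, -419, 0), (596, -413, 5), (543, -275, 71), (534, -271, 75), (528, -275, 74), (530, -306, 62), (563, -439, 2)]
165 [(594, -385, 3), (589, -393, 2), (540, -271, 62), (534, -275, 61), (527, -275, 63), (559, -403, 4), (555, -416, 0)]
168 [(586, -364, 1), (577, -362, 4), (567, -356, 8), (538, -290, 42), (528, -281, 48), (552, -384, 1), (544, -386, 1)]
171 [(557, -281, 29), (549, -280, 31), (543, -285, 31), (535, -285, 33), (531, -294, 30), (523, -293, 32), (515, -294, 33)]
174 [(557, -283, 16), (549, -282, 18), (540, -278, 22), (144, 947, 641), (526, -281, 24), (518, -281, 26), (510, -280, 28)]
177 [(555, -279, 6), (546, -276, 9), (538, -277, 11), (531, -276, 13), (523, -277, 14), (515, -275, 17), (510, -282, 15)]
180 [(548, -264, 2), (541, -263, 4), (536, -271, 1), (528, -271, 4), (522, -277, 2), (516, -283, 1), (508, -282, 3)]
183 [(539, -238, 3), (531, -238, 5), (527, -250, 1), (521, -253, 1), (513, -252, 3), (508, -259, 2), (500, -260, 3)]
now 212 374.1367924528302 173.9245283018868
0 216 374.0 173.98611111111111
```

View pics/now2.png

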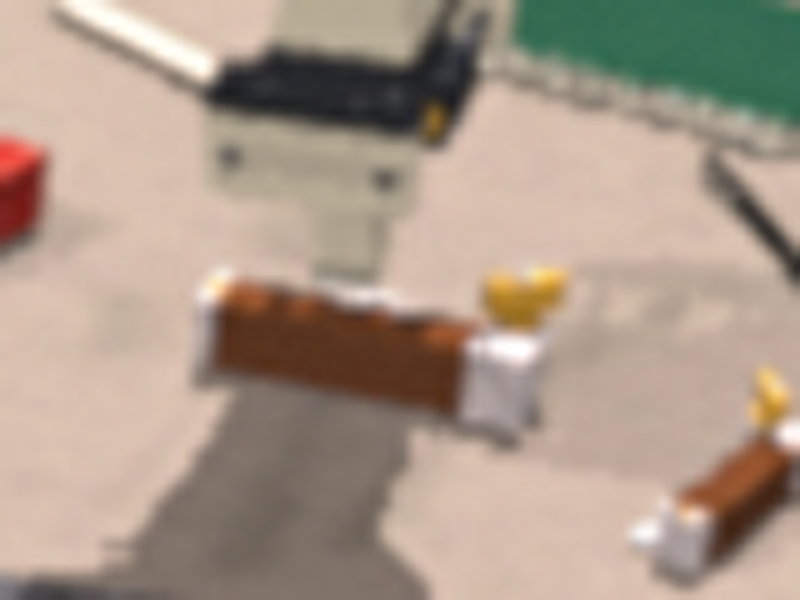

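Run:
```python
from h import *
s=dict(np.load("scene0.npz")); p=np.array([215.7,478.2,196.8]); j=np.array([.411,.912,0])
for dz in(0,30):
    for k in(46,65,-46,-65): print(dz,k,np.round(proj(s,p+k*j+[0,0,dz])))
us=np.array([370,380,385,390,395,400]); 
f=float(s["f"])
for v in(270,280,290,296,300,304,308):
    z=s["depth"][v,us]; c=np.stack([(us-s["cx"])/f*z,(v-s["cy"])/f*z,z],-1); print(v,((c-s["t"])@s["R"]).round(0).astype(int).tolist())
save(s,"st.png",(320,180,500,315),4)
```

```text
0 46 [389. 314.]
0 65 [380. 320.]
0 -46 [426. 288.]
0 -65 [433. 284.]
30 46 [391. 300.]
30 65 [382. 306.]
30 -46 [429. 275.]
30 -65 [436. 270.]
270 [[262, 552, 298], [246, 559, 309], [237, 570, 321], [229, 577, 329], [222, 578, 333], [217, 573, 331]]
280 [[350, 246, 1], [329, 235, 1], [237, 564, 299], [229, 566, 304], [222, 571, 311], [216, 570, 313]]
290 [[337, 282, 4], [249, 533, 250], [241, 537, 257], [233, 540, 263], [220, 571, 295], [298, 120, -114]]
296 [[331, 299, 2], [310, 288, 2], [240, 536, 246], [232, 540, 253], [226, 533, 249], [297, 107, -147]]
300 [[326, 312, 3], [306, 300, 1], [296, 294, 1], [232, 539, 244], [226, 531, 240], [297, 98, -171]]
304 [[322, 322, 1], [302, 310, -1], [291, 308, 3], [285, 286, -14], [226, 528, 230], [298, 82, -202]]
308 [[317, 336, 3], [297, 324, 2], [287, 320, 3], [285, 277, -35], [298, 152, -155], [298, 74, -225]]
```

View pics/st.png

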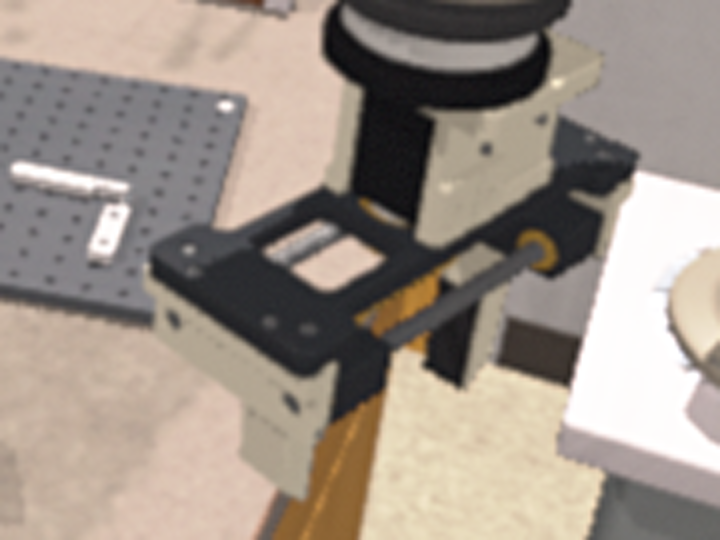

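Both views show the real fingertips about 30–34 mm above the reported TCP: the fingers closed in the air over the stock, and the bevel has not moved. I'll open and straddle the stock, then probe down gently for the worktop to calibrate the offset.

step_arm(targets=[[[0,0,0,0],[0,0,0,0],[0,0,0,0],[0,0,0,0],[0,0,0,0]]], jaw=0.45)

```text
time: 5.82
tool_pos: [538.5, -292.2, 11.3]
tcp_rot: [-0.555, 1.559, 2.704]
contact_force: [-0.3, -0.5, 0.2]
grip_width: 29.4
```

step_arm(targets=[[[0,0,0,0],[0,0,0,0],[0,0,0,0],[0,0,0,0],[0,0,0,0]]])

```text
time: 6.23
tool_pos: [538.5, -292.2, 11.3]
tcp_rot: [-0.554, 1.559, 2.706]
contact_force: [-0.1, -0.1, -0.5]
grip_width: 50.4
```

step_arm(targets=[[[0.004,0,0,0],[0.008,0,0,0],[0.012,0,0,0],[0.016,0,0,0],[0.016,0,0,0]]])

```text
time: 6.65
tool_pos: [537.7, -291.7, -5.9]
tcp_rot: [-0.58, 1.557, 2.68]
contact_force: [-1.3, -0.9, 0.1]
grip_width: 50.7
```

step_arm(targets=[[[0.003,0,0,0],[0.006,0,0,0],[0.009,0,0,0],[0.012,0,0,0],[0.012,0,0,0]]])

```text
time: 7.07
tool_pos: [537.2, -291.4, -18.7]
tcp_rot: [-0.593, 1.556, 2.666]
contact_force: [-0.1, 1.0, 0.1]
grip_width: 50.5
```

step_arm(targets=[[[0.001,0,0,0],[0.002,0,0,0],[0.004,0,0,0],[0.005,0,0,0],[0.006,0,0,0]]])

```text
time: 7.48
tool_pos: [537.1, -291.3, -24.8]
tcp_rot: [-0.592, 1.556, 2.667]
contact_force: [-0.5, 0.1, 0.0]
grip_width: 50.7
```

step_arm(targets=[[[0.001,0,0,0],[0.002,0,0,0],[0.003,0,0,0],[0.003,0,0,0],[0.003,0,0,0]]])

```text
time: 7.9
tool_pos: [537.0, -291.3, -27.8]
tcp_rot: [-0.594, 1.556, 2.666]
contact_force: [0.4, -0.2, 0.3]
grip_width: 50.5
```

step_arm(targets=[[[0.0005,0,0,0],[0.001,0,0,0],[0.0015,0,0,0],[0.002,0,0,0],[0.002,0,0,0]]])

```text
time: 8.32
tool_pos: [537.1, -291.4, -28.9]
tcp_rot: [-0.579, 1.556, 2.681]
contact_force: [-2.3, 0.8, 6.7]
grip_width: 50.8
```

step_arm(targets=[[[0.0005,0,0,0],[0.001,0,0,0],[0.001,0,0,0],[0.0015,0,0,0],[0.0015,0,0,0]]])

```text
time: 8.73
tool_pos: [537.2, -291.4, -28.9]
tcp_rot: [-0.563, 1.557, 2.696]
contact_force: [-3.6, 2.6, 11.9]
grip_width: 50.8
```

step_arm(targets=[[[0.0005,0,0,0],[0.001,0,0,0],[0.001,0,0,0],[0.0015,0,0,0],[0.0015,0,0,0]]])

```text
time: 9.15
tool_pos: [537.4, -291.6, -29.0]
tcp_rot: [-0.539, 1.558, 2.721]
contact_force: [-3.7, 2.5, 14.1]
grip_width: 50.5
```

step_arm(targets=[[[-0.004,0,0,0],[-0.008,0,0,0],[-0.012,0,0,0],[-0.013,0,0,0],[-0.013,0,0,0]]])

```text
time: 9.57
tool_pos: [537.8, -291.8, -15.8]
tcp_rot: [-0.533, 1.558, 2.727]
contact_force: [0.8, 0.3, 0.9]
grip_width: 50.3
```

step_arm(targets=[[[0,0,0,0],[0,0,0,0],[0,0,0,0],[0,0,0,0],[0,0,0,0]]], jaw=1)

```text
time: 9.98
tool_pos: [537.7, -291.7, -16.0]
tcp_rot: [-0.533, 1.558, 2.726]
contact_force: [0.2, -0.3, -1.5]
grip_width: 23.9
```

step_arm(targets=[[[0,0,0,0],[0,0,0,0],[0,0,0,0],[0,0,0,0],[0,0,0,0]]])

```text
time: 10.4
tool_pos: [537.7, -291.7, -16.0]
tcp_rot: [-0.534, 1.558, 2.725]
contact_force: [-0.2, 0.2, 1.2]
grip_width: 24.0
```

Run:
```python
from h import *
go(633.5,75.3,90,10.7)
```

```text
t 10.4 pos [ 537.7 -291.7  -16. ] jawyaw -83.25 tilt 0.73 w 24.0 F [-0.22  0.23  1.23] M [-0.106  0.195  0.048]
shift [-0.1052 -0.3539 -0.1372] turn -93.95 j6-> -11.0
shift [-0.1052 -0.3539 -0.1372] turn 86.05 j6-> 169.0
```

step_arm(targets=[[[-0.01,0,0,0],[-0.03,0,0,0],[-0.05,0,0,0],[-0.07,0,0,0],[-0.08,0,0,0]]])

```text
time: 10.82
tool_pos: [539.3, -292.6, 66.5]
tcp_rot: [-0.492, 1.561, 2.767]
contact_force: [0.2, -0.9, -4.0]
grip_width: 23.7
```

step_arm(targets=[[[0,-0.03,-0.01,0],[0,-0.06,-0.022,0],[0,-0.09,-0.034,0],[0,-0.12,-0.046,0],[0,-0.15,-0.058,0]]])

```text
time: 11.23
tool_pos: [578.9, -135.2, 66.3]
tcp_rot: [-0.5, 1.559, 2.759]
contact_force: [0.9, -0.0, -5.8]
grip_width: 23.3
```

step_arm(targets=[[[0,-0.034,-0.014,-6],[0,-0.068,-0.027,-12],[0,-0.102,-0.04,-18],[0,-0.136,-0.053,-24],[0,-0.17,-0.065,-30]]])

```text
time: 11.65
tool_pos: [623.2, 43.1, 66.1]
tcp_rot: [-1.002, 1.558, 2.785]
contact_force: [1.6, -0.3, -5.2]
grip_width: 23.4
```

step_arm(targets=[[[0,0,0,-6],[0,0,0,-12],[0,0,0,-19],[0,0,0,-26],[0,0,0,-32]]])

```text
time: 12.07
tool_pos: [622.4, 43.5, 65.3]
tcp_rot: [-1.531, 1.556, 2.822]
contact_force: [-0.1, -0.4, -5.6]
grip_width: 23.8
```

step_arm(targets=[[[0,0,0,-6],[0,0,0,-12],[0,0,0,-19],[0,0,0,-26],[0,0,0,-30]]])

```text
time: 12.48
tool_pos: [621.6, 43.6, 64.6]
tcp_rot: [-2.035, 1.554, 2.848]
contact_force: [-0.1, 0.0, -5.0]
grip_width: 23.4
```

Run:
```python
from h import *
go(633.5,75.3,8,10.7)
d=cap("top"); s=cap("scene")
a=cv2.resize(d["color"][140:240,250:350],(400,400),interpolation=cv2.INTER_CUBIC)
b=cv2.resize(s["color"][150:270,230:390],(533,400),interpolation=cv2.INTER_CUBIC)[:,:400]; cv2.imwrite("pics/b1.png",np.hstack([a,b])[:,:,::-1])
```

```text
t 12.48 pos [621.6  43.6  64.6] jawyaw 9.74 tilt 0.96 w 23.4 F [-0.11  0.01 -5.04] M [0.037 0.062 0.001]
shift [ 0.0566  0.0179 -0.0288] turn -0.96 j6-> -11.0
shift [ 0.0566  0.0179 -0.0288] turn 179.04 j6-> 169.0
```

View pics/b1.png

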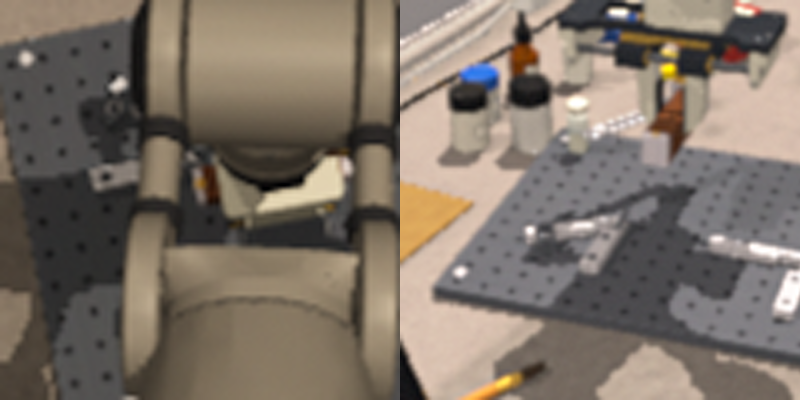

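The top view is occluded by the arm. In the scene crop the bevel hangs correctly: stock end towards the camera, blade on the far side, vial clear behind at crop (577,125). Next I'll lower it beside the clamped fence.

step_arm(targets=[[[0,0.003,-0.01,-0.5],[0,0.006,-0.02,-1],[0,0.009,-0.029,-1],[0.01,0.009,-0.029,-1],[0.02,0.009,-0.029,-1]]])

```text
time: 13.0
tool_pos: [625.9, 74.9, 44.5]
tcp_rot: [-2.068, 1.556, 2.827]
contact_force: [0.0, -0.8, -5.5]
grip_width: 23.8
```

step_arm(targets=[[[0.01,0,0,0],[0.02,0,0,0],[0.03,0,0,0],[0.038,0,0,0],[0.038,0,0,0]]])

```text
time: 13.42
tool_pos: [623.8, 74.7, 3.8]
tcp_rot: [-1.996, 1.552, 2.899]
contact_force: [-0.2, -0.2, -5.1]
grip_width: 23.7
```

Run:
```python
from h import *
go(625.6,73.8,-4,10.7)
d=cap("scene"); save(d,"b2.png",(270,170,390,260),6)
```

```text
t 13.42 pos [623.8  74.7   3.8] jawyaw 10.47 tilt 1.1 w 23.7 F [-0.18 -0.21 -5.11] M [-0.007  0.088  0.027]
shift [0.0078 0.0017 0.0013] turn -0.23 j6-> -11.0
shift [0.0078 0.0017 0.0013] turn 179.77 j6-> 169.0
```

View pics/b2.png

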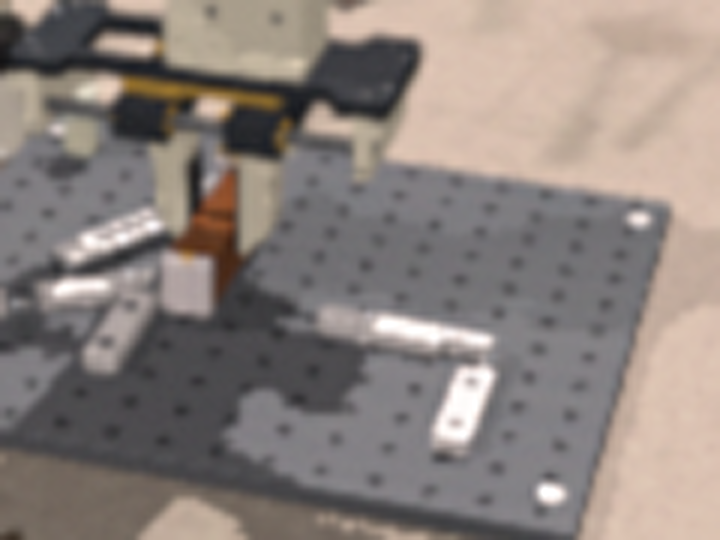

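step_arm(targets=[[[0.002,0,0,0],[0.004,0,0,0],[0.005,0,0,0],[0.006,0,0,0],[0.006,0,0,0]]])

```text
time: 13.88
tool_pos: [624.5, 74.8, -0.9]
tcp_rot: [-2.025, 1.553, 2.87]
contact_force: [0.4, 0.1, -5.1]
grip_width: 23.5
```

step_arm(targets=[[[0.0005,0,0,0],[0.001,0,0,0],[0.001,0,0,0],[0.001,0,0,0],[0.001,0,0,0]]])

```text
time: 14.3
tool_pos: [624.6, 74.9, -1.7]
tcp_rot: [-2.03, 1.554, 2.865]
contact_force: [-0.0, 0.1, -3.3]
grip_width: 23.8
```

step_arm(targets=[[[0.0005,0,0,0],[0.001,0,0,0],[0.001,0,0,0],[0.001,0,0,0],[0.001,0,0,0]]])

```text
time: 14.72
tool_pos: [624.7, 75.1, -2.4]
tcp_rot: [-2.047, 1.554, 2.848]
contact_force: [-1.9, 1.6, 0.5]
grip_width: 23.7
```

step_arm(targets=[[[-0.0005,0.001,0,0],[-0.0005,0.002,0,0],[-0.0005,0.003,0,0],[-0.0005,0.004,0,0],[-0.0005,0.005,0,0]]])

```text
time: 15.13
tool_pos: [629.6, 75.8, -2.1]
tcp_rot: [-2.031, 1.554, 2.864]
contact_force: [-1.6, 0.1, -2.1]
grip_width: 23.7
```

step_arm(targets=[[[0,0.0005,0,0],[0,0.001,0,0],[0,0.001,0,0],[0,0.001,0,0],[0,0.001,0,0]]])

```text
time: 15.55
tool_pos: [630.7, 75.9, -2.1]
tcp_rot: [-2.026, 1.554, 2.869]
contact_force: [-0.7, -0.5, -2.3]
grip_width: 23.8
```

step_arm(targets=[[[0,0.0005,0,0],[0,0.001,0,0],[0,0.001,0,0],[0,0.001,0,0],[0,0.001,0,0]]])

```text
time: 15.97
tool_pos: [631.5, 76.0, -2.2]
tcp_rot: [-2.019, 1.554, 2.876]
contact_force: [-1.8, -0.7, -1.1]
grip_width: 23.7
```

Run:
```python
from h import *
go(633.5,75.3,-4,10.7)
```

```text
t 15.97 pos [631.5  76.   -2.2] jawyaw 10.47 tilt 0.98 w 23.7 F [-1.82 -0.7  -1.11] M [-0.339  0.333 -0.048]
shift [0.0018 0.0019 0.0011] turn -0.23 j6-> -11.0
shift [0.0018 0.0019 0.0011] turn 179.77 j6-> 169.0
```

step_arm(targets=[[[0,0.0005,0,-0.1],[0,0.001,0,-0.2],[0,0.001,0,-0.2],[0,0.001,0,-0.2],[0,0.001,0,-0.2]]])

```text
time: 16.38
tool_pos: [631.8, 76.1, -2.2]
tcp_rot: [-1.987, 1.552, 2.912]
contact_force: [-5.1, -2.3, 0.5]
grip_width: 23.7
```

step_arm(targets=[[[0,0.0005,0,0],[0,0.001,0,0],[0,0.001,0,0],[0,0.001,0,0],[0,0.001,0,0]]])

```text
time: 16.8
tool_pos: [631.9, 76.1, -2.2]
tcp_rot: [-1.943, 1.55, 2.957]
contact_force: [-6.8, -2.0, 0.9]
grip_width: 23.6
```

Run:
```python
from h import *
go(633.5,75.3,-4,10.7)
```

```text
t 16.8 pos [631.9  76.1  -2.2] jawyaw 10.72 tilt 1.17 w 23.6 F [-6.85 -2.01  0.86] M [-0.469  1.094  0.088]
shift [0.0018 0.0015 0.0011] turn 0.02 j6-> -11.0
shift [0.0018 0.0015 0.0011] turn -179.98 j6-> -191.0
```

step_arm(targets=[[[0,0,-0.003,0],[0,0,-0.007,0],[0,0,-0.011,0],[0,0,-0.015,0],[0,0,-0.019,0]]])

```text
time: 17.22
tool_pos: [628.2, 95.0, -2.2]
tcp_rot: [-1.924, 1.55, 2.976]
contact_force: [-4.6, -8.4, -2.3]
grip_width: 23.8
```

step_arm(targets=[[[0,0,-0.004,0],[0,0,-0.008,0],[0,0,-0.012,0],[0,0,-0.016,0],[0,0,-0.02,0]]])

```text
time: 17.63
tool_pos: [624.3, 114.4, -2.3]
tcp_rot: [-1.878, 1.55, 3.022]
contact_force: [-2.8, -6.5, -2.9]
grip_width: 23.5
```

Run:
```python
from h import *
go(618.9,153.9,-4,10.7)
```

```text
t 17.63 pos [624.3 114.4  -2.3] jawyaw 10.72 tilt 1.19 w 23.5 F [-2.82 -6.52 -2.86] M [-1.305  0.428 -0.004]
shift [ 0.0019  0.0021 -0.0398] turn 0.02 j6-> -4.0
shift [ 0.0019  0.0021 -0.0398] turn -179.98 j6-> -184.0
```

step_arm(targets=[[[0,0,-0.003,0],[0,0,-0.006,0],[0,0,-0.009,0],[0,0,-0.012,0],[0,0,-0.015,0]]])

```text
time: 18.05
tool_pos: [621.5, 129.1, -2.3]
tcp_rot: [-1.851, 1.55, 3.048]
contact_force: [-2.2, -5.7, -2.6]
grip_width: 23.7
```

step_arm(targets=[[[0,0,-0.002,0],[0,0,-0.005,0],[0,0,-0.008,0],[0,0,-0.01,0],[0,0,-0.012,0]]])

```text
time: 18.47
tool_pos: [619.4, 140.9, -2.3]
tcp_rot: [-1.833, 1.55, 3.066]
contact_force: [-1.2, -5.9, -2.3]
grip_width: 23.6
```

Run:
```python
from h import *
go(618.9,153.9,-4,10.7)
```

```text
t 18.47 pos [619.4 140.9  -2.3] jawyaw 10.69 tilt 1.17 w 23.6 F [-1.22 -5.93 -2.31] M [-1.135  0.281 -0.169]
shift [ 0.0017  0.002  -0.0128] turn -0.01 j6-> -4.0
shift [ 0.0017  0.002  -0.0128] turn 179.99 j6-> 176.0
```

step_arm(targets=[[[0,0.0002,-0.0015,0],[0,0.0002,-0.003,0],[0,0.0002,-0.0045,0],[0,0.0002,-0.006,0],[0,0.0002,-0.006,0]]])

```text
time: 18.88
tool_pos: [618.3, 147.0, -2.5]
tcp_rot: [-1.815, 1.55, 3.084]
contact_force: [-3.0, -4.5, -2.4]
grip_width: 23.5
```

step_arm(targets=[[[0,0.0002,-0.0008,0],[0,0.0002,-0.0015,0],[0,0.0002,-0.0022,0],[0,0.0002,-0.003,0],[0,0.0002,-0.003,0]]])

```text
time: 19.3
tool_pos: [617.8, 149.8, -2.6]
tcp_rot: [-1.78, 1.55, 3.118]
contact_force: [-2.3, -5.5, -2.7]
grip_width: 23.5
```

Run:
```python
from h import *
go(618.9,153.9,-4,10.7)
```

```text
t 19.3 pos [617.8 149.8  -2.6] jawyaw 10.66 tilt 1.21 w 23.5 F [-2.28 -5.54 -2.67] M [-1.205  0.521 -0.135]
shift [ 0.0014  0.0019 -0.0038] turn -0.04 j6-> -4.0
shift [ 0.0014  0.0019 -0.0038] turn 179.96 j6-> 176.0
```

step_arm(targets=[[[0,0.0002,-0.0005,0],[0,0.0002,-0.001,0],[0,0.0002,-0.0015,0],[0,0.0002,-0.0015,0],[0,0.0002,-0.0015,0]]])

```text
time: 19.72
tool_pos: [617.6, 150.5, -2.7]
tcp_rot: [-1.713, 1.549, -3.098]
contact_force: [-1.6, -8.1, -2.0]
grip_width: 23.6
```

step_arm(targets=[[[0,0.0002,-0.0005,0],[0,0.0002,-0.001,0],[0,0.0002,-0.0012,0],[0,0.0002,-0.0012,0],[0,0.0002,-0.0012,0]]])

```text
time: 20.13
tool_pos: [617.7, 150.4, -2.7]
tcp_rot: [-1.623, 1.549, -3.009]
contact_force: [-1.6, -8.8, -1.0]
grip_width: 23.7
```

step_arm(targets=[[[0,0.0002,-0.0005,0],[0,0.0002,-0.001,0],[0,0.0002,-0.001,0],[0,0.0002,-0.001,0],[0,0.0002,-0.001,0]]])

```text
time: 20.55
tool_pos: [617.6, 150.4, -2.7]
tcp_rot: [-1.55, 1.549, -2.936]
contact_force: [-2.1, -9.4, -0.2]
grip_width: 23.8
```

Run:
```python
from h import *
go(618.9,153.9,-4,10.7)
d=cap("scene"); save(d,"b3.png",(260,190,360,265),7)
np.savez("sc3.npz",**d); np.savez("top3.npz",**cap("top"))
```

```text
t 20.55 pos [617.6 150.4  -2.7] jawyaw 10.58 tilt 1.27 w 23.8 F [-2.09 -9.39 -0.24] M [-1.675  0.424 -0.121]
shift [ 0.0012  0.0019 -0.0032] turn -0.12 j6-> -4.0
shift [ 0.0012  0.0019 -0.0032] turn 179.88 j6-> 176.0
```

View pics/b3.png

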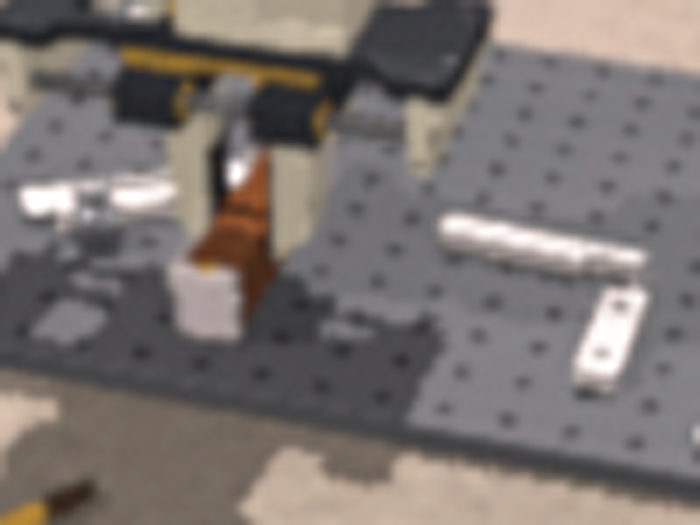

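The blade lies along the clamped arm and the stock end sits against the fence, with a steady force of about 9 N. I'll relax the press, release and lift clear, then locate the wing nut.

step_arm(targets=[[[0,0,0,0],[0,0,0,0],[0,0,0,0],[0,0,0,0],[0,0,0,0]]])

```text
time: 21.07
tool_pos: [617.7, 150.3, -2.7]
tcp_rot: [-1.532, 1.549, -2.918]
contact_force: [-2.4, -5.4, -1.1]
grip_width: 24.0
```

step_arm(targets=[[[0,0,0,0],[0,0,0,0],[0,0,0,0],[0,0,0,0],[0,0,0,0]]], jaw=0.45)

```text
time: 21.48
tool_pos: [618.1, 150.8, -2.4]
tcp_rot: [-1.543, 1.55, -2.929]
contact_force: [-0.8, 0.0, -0.1]
grip_width: 49.4
```

step_arm(targets=[[[-0.01,0,0,0],[-0.025,0,0,0],[-0.05,0,0,0],[-0.08,0,0,0],[-0.1,0,0,0]]])

```text
time: 21.9
tool_pos: [621.2, 151.6, 101.1]
tcp_rot: [-1.539, 1.553, -2.925]
contact_force: [0.7, -0.2, 0.6]
grip_width: 50.2
```

step_arm(targets=[[[0,0,-0.035,0],[0,0,-0.07,0],[0,0,-0.1,0],[0,0,-0.13,0],[0,0,-0.15,0]]])

```text
time: 22.32
tool_pos: [592.9, 302.1, 102.2]
tcp_rot: [-1.609, 1.555, -2.994]
contact_force: [0.1, -0.2, -0.0]
grip_width: 50.5
```

```bash
cat > meas.py <<'E'
from h import *
d=cap("top"); s=cap("scene"); np.savez("topm.npz",**d); np.savez("scm.npz",**s)
def lift(c,P):
    pass
for n,c in(("top",d),("scene",s)):
    im=c["color"].astype(int); R,G,B=im[...,0],im[...,1],im[...,2]
    m=(R>140)&(G>100)&(B<0.55*R)
    nn,l,st,ce=cv2.connectedComponentsWithStats(m.astype(np.uint8),connectivity=8)
    for i in range(1,nn):
        if st[i,4]>=3:
            p=ray(c,*ce[i],55.5)
            if 380<p[0]<720 and -60<p[1]<300:
                ys,xs=np.nonzero(l==i); P=np.array([ray(c,u,v,55.5)[:2] for u,v in zip(xs,ys)]); a=np.linalg.eigh(np.cov(P.T))[1][:,1] if len(xs)>2 else [1,0]
                print(n,ce[i].round(1),st[i,4],p.round(1),"yaw",np.degrees(np.arctan2(a[1],a[0])).round(0))
a=cv2.resize(d["color"][145:205,255:335],(533,400),interpolation=cv2.INTER_CUBIC)
E
python3 - <<'E'
from meas import *
go(641.5,92,60,50.7)
cv2.imwrite("pics/b4.png",a[:,:,::-1])
E
```

```text
top [300.9 179.8] 35 [641.1  90.8  55.5] yaw 143.0
top [265.2 192. ] 5 [607.3 196.2  55.5] yaw 54.0
scene [289.  226.9] 7 [604.  207.4  55.5] yaw 132.0
t 22.42 pos [592.6 302.8 101.9] jawyaw 10.83 tilt 0.93 w 50.6 F [ 0.31 -0.17  0.08] M [-0.081  0.034  0.   ]
shift [0.0416 0.0091 0.2162] turn -39.87 j6-> -49.0
shift [0.0416 0.0091 0.2162] turn 140.13 j6-> 131.0
```

step_arm(targets=[[[0,0.001,0.022,0],[0,0.002,0.044,0],[0,0.003,0.066,0],[0,0.004,0.088,0],[0,0.004,0.108,0]]])

```text
time: 22.83
tool_pos: [617.4, 195.2, 102.5]
tcp_rot: [-1.596, 1.555, -2.978]
contact_force: [-0.3, 1.6, -0.0]
grip_width: 50.4
```

step_arm(targets=[[[0,0.001,0.022,-3],[0,0.002,0.044,-7],[0,0.003,0.066,-10],[0,0.004,0.088,-13],[0,0.0045,0.1085,-16]]])

```text
time: 23.25
tool_pos: [642.6, 87.1, 103.2]
tcp_rot: [-1.843, 1.556, -2.945]
contact_force: [0.1, -0.3, -0.5]
grip_width: 50.4
```

step_arm(targets=[[[0.005,0,0,-5],[0.01,0,0,-10],[0.02,0,0,-15],[0.03,0,0,-20],[0.037,0,0,-24]]])

```text
time: 23.67
tool_pos: [641.9, 85.6, 66.1]
tcp_rot: [-2.254, 1.556, -2.934]
contact_force: [0.2, 0.7, -0.7]
grip_width: 50.2
```

```bash
cat >> h.py <<'E'
def tip():
    o,R,y=state(); print("tip",(np.array(o["tool_pos"])-29*R[:,0]).round(1))
E
python3 - <<'E'
from h import *
go(641.0,91.2,21,50.7); tip()
E
```

```text
t 23.67 pos [641.9  85.6  66.1] jawyaw 51.05 tilt 0.85 w 50.2 F [ 0.2   0.73 -0.69] M [-0.021 -0.003 -0.007]
shift [ 0.0451  0.0043 -0.0038] turn 0.35 j6-> -49.0
shift [ 0.0451  0.0043 -0.0038] turn -179.65 j6-> -229.0
tip [642.3  85.7  95.1]
```

step_arm(targets=[[[0,0.0018,-0.0022,0],[0,0.0035,-0.0042,0],[0.01,0.0037,-0.0042,0],[0.02,0.0037,-0.0042,0],[0.025,0.0037,-0.0042,0]]])

```text
time: 24.08
tool_pos: [639.9, 91.0, 39.6]
tcp_rot: [-2.265, 1.554, -2.946]
contact_force: [-0.2, -0.1, -0.7]
grip_width: 50.6
```

step_arm(targets=[[[0,0,0,0],[0,0,0,0],[0,0,0,0],[0,0,0,0],[0,0,0,0]]], jaw=0.72)

```text
time: 24.5
tool_pos: [640.2, 91.1, 40.1]
tcp_rot: [-2.257, 1.555, -2.938]
contact_force: [0.4, 0.8, -0.3]
grip_width: 26.6
```

Run:
```python
from h import *
go(641.0,91.2,21,50.7); tip()
```

```text
t 24.5 pos [640.2  91.1  40.1] jawyaw 51.0 tilt 0.89 w 26.6 F [ 0.37  0.75 -0.3 ] M [-0.047 -0.048 -0.02 ]
shift [0.0191 0.0008 0.0007] turn 0.3 j6-> -49.0
shift [0.0191 0.0008 0.0007] turn -179.7 j6-> -229.0
tip [640.6  91.2  69.1]
```

step_arm(targets=[[[0.004,0,0,0],[0.009,0,0,0],[0.014,0.0005,0.0005,0],[0.0185,0.0005,0.0005,0],[0.0185,0.0005,0.0005,0]]])

```text
time: 24.92
tool_pos: [639.7, 91.0, 20.0]
tcp_rot: [-2.281, 1.553, -2.962]
contact_force: [0.8, 0.1, 0.3]
grip_width: 25.6
```

step_arm(targets=[[[0,0,0,0],[0,0,0,0],[0,0,0,0],[0,0,0,0],[0,0,0,0]]], jaw=0.87)

```text
time: 25.33
tool_pos: [639.9, 91.0, 20.2]
tcp_rot: [-2.277, 1.553, -2.958]
contact_force: [-0.9, -0.7, -0.0]
grip_width: 12.1
```

Run:
```python
from h import *
go(641.0,91.2,21,50.7); tip()
```

```text
t 25.33 pos [639.9  91.   20.2] jawyaw 51.0 tilt 1.0 w 12.1 F [-0.89 -0.68 -0.02] M [-0.062  0.014  0.007]
shift [-0.0008  0.0008  0.0008] turn 0.3 j6-> -49.0
shift [-0.0008  0.0008  0.0008] turn -179.7 j6-> -229.0
tip [640.4  91.1  49.2]
```

step_arm(targets=[[[0,0,0,0],[0,0,0,0],[0,0,0,0],[0,0,0,0],[0,0,0,0]]], jaw=1)

```text
time: 25.75
tool_pos: [640.1, 91.1, 20.4]
tcp_rot: [-2.278, 1.554, -2.959]
contact_force: [0.0, 0.4, 0.2]
grip_width: 9.1
```

Run:
```python
from h import *
go(641.0,91.2,21,50.7); tip()
```

```text
t 25.75 pos [640.1  91.1  20.4] jawyaw 50.99 tilt 0.98 w 9.1 F [0.   0.38 0.17] M [ 0.088 -0.176 -0.127]
shift [-0.0007  0.0007  0.0006] turn 0.29 j6-> -49.0
shift [-0.0007  0.0007  0.0006] turn -179.71 j6-> -229.0
tip [640.6  91.2  49.4]
```

step_arm(targets=[[[0,0,0,5],[0,0,0,10],[0,0,0,15],[0,0,0,20],[0,0,0,25]]])

```text
time: 26.17
tool_pos: [639.9, 91.0, 20.3]
tcp_rot: [-1.833, 1.553, -2.954]
contact_force: [-0.0, -1.2, 0.3]
grip_width: 9.1
```

Run:
```python
from h import *
go(640.1,91.1,20.4,50.7-83); tip()
```

```text
t 26.17 pos [639.9  91.   20.3] jawyaw 25.77 tilt 1.0 w 9.1 F [-0.02 -1.2   0.26] M [0.126 0.006 0.066]
shift [-0.0001  0.0002  0.    ] turn 58.07 j6-> 34.0
shift [-0.0001  0.0002  0.    ] turn -121.93 j6-> -146.0
tip [640.4  91.1  49.3]
```

step_arm(targets=[[[0,0,0,5],[0,0,0,10],[0,0,0,15],[0,0,0,20],[0,0,0,25]]])

```text
time: 26.58
tool_pos: [639.9, 91.1, 20.4]
tcp_rot: [-1.389, 1.553, -2.951]
contact_force: [1.4, -0.4, 0.5]
grip_width: 9.3
```

step_arm(targets=[[[0,0,0,5],[0,0,0,10],[0,0,0,15],[0,0,0,20],[0,0,0,23]]])

```text
time: 27.0
tool_pos: [640.0, 91.1, 20.4]
tcp_rot: [-0.978, 1.554, -2.945]
contact_force: [0.2, -0.5, 0.2]
grip_width: 8.8
```

Run:
```python
from h import *
go(640.1,91.1,20.4,50.7-83); tip()
```

```text
t 27.0 pos [640.   91.1  20.4] jawyaw -22.69 tilt 0.98 w 8.8 F [ 0.23 -0.46  0.22] M [ 0.071 -0.111  0.078]
shift [-0.      0.0001 -0.0001] turn 9.61 j6-> 34.0
shift [-0.      0.0001 -0.0001] turn -170.39 j6-> -146.0
tip [640.5  91.1  49.4]
```

step_arm(targets=[[[0,0,0,3],[0,0,0,5],[0,0,0,7],[0,0,0,8],[0,0,0,8]]])

```text
time: 27.42
tool_pos: [640.1, 91.1, 20.4]
tcp_rot: [-0.838, 1.554, -2.944]
contact_force: [0.7, 0.2, -1.0]
grip_width: 8.6
```

step_arm(targets=[[[0,0,0,1],[0,0,0,2],[0,0,0,3],[0,0,0,4],[0,0,0,4]]])

```text
time: 27.83
tool_pos: [640.0, 91.0, 20.4]
tcp_rot: [-0.755, 1.553, -2.932]
contact_force: [0.1, -0.0, 0.3]
grip_width: 8.6
```

Run:
```python
from h import *
go(640.1,91.1,20.4,50.7-83); tip()
```

```text
t 27.83 pos [640.   91.   20.4] jawyaw -34.74 tilt 0.99 w 8.6 F [ 0.06 -0.01  0.31] M [0.097 0.023 0.33 ]
shift [-0.      0.0001 -0.0001] turn -2.44 j6-> 34.0
shift [-0.      0.0001 -0.0001] turn 177.56 j6-> 214.0
tip [640.5  91.1  49.4]
```

The moment jumped to 0.33 N m after 85.7° of turn, so the nut is at its stop. I'll release, lift and check.

step_arm(targets=[[[0,0,0,-1],[0,0,0,-1],[0,0,0,-1],[0,0,0,-1],[0,0,0,-1]]])

```text
time: 28.25
tool_pos: [640.0, 91.0, 20.4]
tcp_rot: [-0.775, 1.554, -2.935]
contact_force: [1.2, 0.3, -0.2]
grip_width: 8.7
```

step_arm(targets=[[[0,0,0,0],[0,0,0,0],[0,0,0,0],[0,0,0,0],[0,0,0,0]]], jaw=0.7)

```text
time: 28.67
tool_pos: [639.9, 91.0, 20.3]
tcp_rot: [-0.777, 1.553, -2.937]
contact_force: [-0.1, 0.2, -0.2]
grip_width: 27.2
```

step_arm(targets=[[[-0.01,0,0,0],[-0.02,0,0,0],[-0.03,0,0,0],[-0.045,0,0,0],[-0.06,0,0,0]]])

```text
time: 29.08
tool_pos: [641.2, 91.2, 82.1]
tcp_rot: [-0.766, 1.554, -2.926]
contact_force: [0.2, -0.7, -0.4]
grip_width: 27.4
```

Run:
```python
from h import *
go(617.7,150.4,40,10.7); tip()
s=cap("scene"); save(s,"b5.png",(260,180,360,255),7); np.savez("sc5.npz",**s)
```

```text
t 29.08 pos [641.2  91.2  82.1] jawyaw -33.75 tilt 0.95 w 27.4 F [ 0.23 -0.66 -0.37] M [-0.084  0.065  0.006]
shift [ 0.0423 -0.0519 -0.0367] turn -44.45 j6-> -4.0
shift [ 0.0423 -0.0519 -0.0367] turn 135.55 j6-> 176.0
tip [641.7  91.3 111.1]
```

View pics/b5.png

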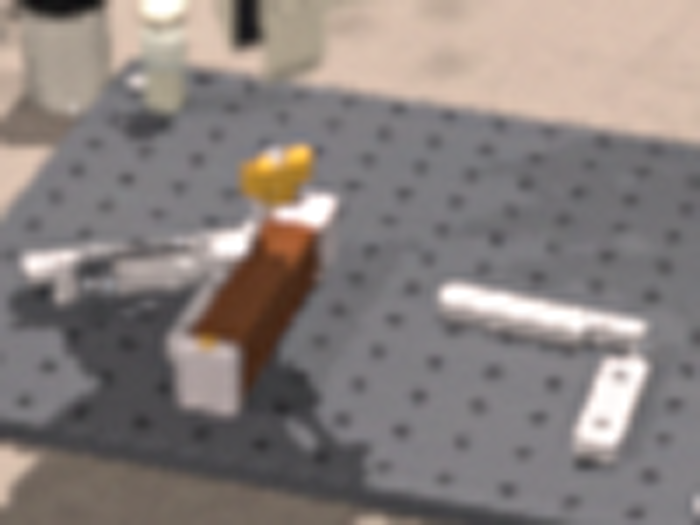

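The bevel lies flush: blade along the clamped arm, wing turned. One viewable picture is left, so I'll keep it for the end. Next I'll regrip the stock.

step_arm(targets=[[[0,-0.012,-0.008,0],[0,-0.024,-0.016,0],[0,-0.036,-0.024,0],[0,-0.048,-0.032,0],[0,-0.052,-0.037,0]]], jaw=0.45)

```text
time: 29.55
tool_pos: [618.5, 153.9, 85.1]
tcp_rot: [-0.746, 1.558, -2.903]
contact_force: [0.8, -0.1, -0.0]
grip_width: 50.1
```

step_arm(targets=[[[0,0,0,-6],[0,0,0,-12],[0,0,0,-18],[0,0,0,-24],[0,0,0,-30]]])

```text
time: 29.97
tool_pos: [618.0, 154.7, 84.5]
tcp_rot: [-1.273, 1.557, -2.901]
contact_force: [-0.4, 0.1, 0.3]
grip_width: 50.6
```

step_arm(targets=[[[0.005,0,0,-4],[0.01,0,0,-8],[0.02,0,0,-12],[0.03,0,0,-14.4],[0.04,0,0,-14.4]]])

```text
time: 30.38
tool_pos: [617.0, 155.3, 43.4]
tcp_rot: [-1.53, 1.556, -2.904]
contact_force: [-0.9, -0.1, -0.2]
grip_width: 50.5
```

Run:
```python
from h import *
go(617.7,150.4,-2.7,10.7); tip()
```

```text
t 30.38 pos [617.  155.3  43.4] jawyaw 11.27 tilt 0.85 w 50.5 F [-0.88 -0.1  -0.24] M [-0.078  0.008  0.007]
shift [0.0461 0.0004 0.0049] turn 0.57 j6-> -4.0
shift [0.0461 0.0004 0.0049] turn -179.43 j6-> -184.0
tip [617.4 155.4  72.4]
```

step_arm(targets=[[[0,0.0004,0.005,0.6],[0.015,0.0004,0.005,0.6],[0.028,0.0004,0.005,0.6],[0.038,0.0004,0.005,0.6],[0.038,0.0004,0.005,0.6]]])

```text
time: 30.8
tool_pos: [616.4, 150.1, 3.2]
tcp_rot: [-1.538, 1.552, -2.924]
contact_force: [1.0, -0.6, -0.5]
grip_width: 50.3
```

Run:
```python
from h import *
go(617.9,150.4,-3.5,10.7); tip()
```

```text
t 30.8 pos [616.4 150.1   3.2] jawyaw 10.61 tilt 1.08 w 50.3 F [ 0.99 -0.56 -0.47] M [-0.085  0.045  0.003]
shift [ 0.0066  0.0017 -0.    ] turn -0.09 j6-> -4.0
shift [ 0.0066  0.0017 -0.    ] turn 179.91 j6-> 176.0
tip [616.9 150.2  32.2]
```

step_arm(targets=[[[0.002,0.0015,0,0],[0.004,0.0015,0,0],[0.006,0.0015,0,0],[0.0065,0.0015,0,0],[0.0065,0.0015,0,0]]])

```text
time: 31.22
tool_pos: [617.9, 150.3, -3.1]
tcp_rot: [-1.535, 1.552, -2.921]
contact_force: [0.9, -0.7, 0.4]
grip_width: 50.6
```

step_arm(targets=[[[0,0,0,0],[0,0,0,0],[0,0,0,0],[0,0,0,0],[0,0,0,0]]], jaw=0.7)

```text
time: 31.63
tool_pos: [617.9, 150.3, -3.0]
tcp_rot: [-1.534, 1.553, -2.92]
contact_force: [0.8, -0.2, 0.2]
grip_width: 27.8
```

step_arm(targets=[[[0,0,0,0],[0,0,0,0],[0,0,0,0],[0,0,0,0],[0,0,0,0]]], jaw=1)

```text
time: 32.05
tool_pos: [617.5, 150.3, -3.0]
tcp_rot: [-1.535, 1.552, -2.921]
contact_force: [-3.6, -1.1, 2.5]
grip_width: 23.9
```

Run:
```python
from h import *
go(454,50,60,10.7); tip()
```

```text
t 32.05 pos [617.5 150.3  -3. ] jawyaw 10.61 tilt 1.09 w 23.9 F [-3.56 -1.06  2.55] M [-0.193  0.516  0.026]
shift [-0.0595 -0.1804  0.0685] turn -0.09 j6-> -11.0
shift [-0.0595 -0.1804  0.0685] turn 179.91 j6-> 169.0
tip [618.1 150.4  26. ]
```

step_arm(targets=[[[0,-0.001,0.002,0],[-0.003,-0.002,0.004,0],[-0.02,-0.002,0.004,0],[-0.04,-0.002,0.004,0],[-0.062,-0.002,0.004,0]]])

```text
time: 32.47
tool_pos: [616.3, 145.7, 58.0]
tcp_rot: [-1.548, 1.548, -2.934]
contact_force: [-0.5, -0.8, -4.6]
grip_width: 23.8
```

step_arm(targets=[[[0,-0.018,0.007,0],[0,-0.036,0.014,0],[0,-0.054,0.021,0],[0,-0.072,0.028,0],[0,-0.09,0.034,0]]])

```text
time: 32.88
tool_pos: [532.9, 94.9, 59.6]
tcp_rot: [-1.549, 1.547, -2.935]
contact_force: [-0.8, 0.3, -3.8]
grip_width: 23.7
```

step_arm(targets=[[[0,-0.018,0.007,0],[0,-0.036,0.014,0],[0,-0.054,0.021,0],[0,-0.072,0.028,0],[0,-0.09,0.033,0]]])

```text
time: 33.3
tool_pos: [449.4, 45.2, 61.4]
tcp_rot: [-1.545, 1.547, -2.932]
contact_force: [1.0, -0.1, -3.8]
grip_width: 24.0
```

Run:
```python
from h import *
go(450.6,47.3,5,10.7); tip()
```

```text
t 33.3 pos [449.4  45.2  61.4] jawyaw 10.56 tilt 1.38 w 24.0 F [ 0.96 -0.13 -3.81] M [-0.031  0.098 -0.03 ]
shift [ 0.0564  0.0029 -0.0019] turn -0.14 j6-> -14.0
shift [ 0.0564  0.0029 -0.0019] turn 179.86 j6-> 166.0
tip [450.1  45.3  90.4]
```

step_arm(targets=[[[0.01,0.003,-0.002,0],[0.022,0.003,-0.002,0],[0.036,0.003,-0.002,0],[0.05,0.003,-0.002,0],[0.056,0.003,-0.002,0]]])

```text
time: 33.72
tool_pos: [449.5, 47.2, 3.8]
tcp_rot: [-1.57, 1.544, -2.957]
contact_force: [-1.0, -0.7, -5.0]
grip_width: 23.5
```

step_arm(targets=[[[0.001,0,0,0],[0.002,0,0,0],[0.004,0,0,0],[0.005,0,0,0],[0.005,0,0,0]]])

```text
time: 34.13
tool_pos: [449.6, 47.2, -0.9]
tcp_rot: [-1.563, 1.545, -2.95]
contact_force: [-0.1, 0.6, -5.5]
grip_width: 23.6
```

step_arm(targets=[[[0.0005,0,0,0],[0.001,0,0,0],[0.001,0,0,0],[0.001,0,0,0],[0.001,0,0,0]]])

```text
time: 34.55
tool_pos: [449.7, 47.2, -1.8]
tcp_rot: [-1.561, 1.545, -2.947]
contact_force: [0.7, 0.0, -4.8]
grip_width: 23.7
```

Run:
```python
from h import *
go(450.6,47.3,-3,10.7); tip()
```

```text
t 34.55 pos [449.7  47.2  -1.8] jawyaw 10.54 tilt 1.48 w 23.7 F [ 0.7   0.02 -4.82] M [-0.023  0.083  0.013]
shift [0.0012 0.001  0.    ] turn -0.16 j6-> -14.0
shift [0.0012 0.001  0.    ] turn 179.84 j6-> 166.0
tip [450.4  47.3  27.2]
```

step_arm(targets=[[[0.0005,0,0,0],[0.001,0,0,0],[0.001,0,0,0],[0.001,0,0,0],[0.001,0,0,0]]])

```text
time: 34.97
tool_pos: [449.7, 47.2, -2.8]
tcp_rot: [-1.559, 1.545, -2.946]
contact_force: [-0.1, -0.8, -3.4]
grip_width: 23.7
```

step_arm(targets=[[[0,0.001,0,0],[0,0.002,0,0],[0,0.003,0,0],[0,0.004,0,0],[0,0.005,0,0]]])

```text
time: 35.38
tool_pos: [454.6, 48.1, -2.9]
tcp_rot: [-1.56, 1.545, -2.947]
contact_force: [-2.2, -0.8, -2.1]
grip_width: 23.4
```

step_arm(targets=[[[0,0.0005,0,0],[0,0.001,0,0],[0,0.0015,0,0],[0,0.0015,0,0],[0,0.0015,0,0]]])

```text
time: 35.8
tool_pos: [456.1, 48.4, -2.9]
tcp_rot: [-1.559, 1.545, -2.946]
contact_force: [-0.5, -0.5, -1.7]
grip_width: 23.8
```

Run:
```python
from h import *
go(458.5,48.8,-3,10.7); tip()
```

```text
t 35.8 pos [456.1  48.4  -2.9] jawyaw 10.54 tilt 1.48 w 23.8 F [-0.55 -0.55 -1.65] M [-0.099  0.212 -0.06 ]
shift [0.     0.0025 0.    ] turn -0.16 j6-> -14.0
shift [0.     0.0025 0.    ] turn 179.84 j6-> 166.0
tip [456.8  48.5  26.1]
```

step_arm(targets=[[[0,0.0005,0,0],[0,0.001,0,0],[0,0.001,0,0],[0,0.001,0,0],[0,0.001,0,0]]])

```text
time: 36.22
tool_pos: [457.2, 48.6, -2.9]
tcp_rot: [-1.558, 1.545, -2.945]
contact_force: [-0.3, -0.3, -1.8]
grip_width: 23.9
```

step_arm(targets=[[[0,0.0005,0,0],[0,0.001,0,0],[0,0.001,0,0],[0,0.001,0,0],[0,0.001,0,0]]])

```text
time: 36.63
tool_pos: [458.2, 48.7, -2.9]
tcp_rot: [-1.559, 1.545, -2.946]
contact_force: [-2.6, -0.2, -1.0]
grip_width: 23.9
```

step_arm(targets=[[[0,0.0005,0,0],[0,0.001,0,0],[0,0.001,0,0],[0,0.001,0,0],[0,0.001,0,0]]])

```text
time: 37.05
tool_pos: [458.3, 48.8, -2.9]
tcp_rot: [-1.562, 1.543, -2.949]
contact_force: [-4.6, -2.1, 2.8]
grip_width: 23.5
```

Run:
```python
from h import *
go(458.5,48.8,-3,10.7); tip()
```

```text
t 37.05 pos [458.3  48.8  -2.9] jawyaw 10.56 tilt 1.57 w 23.5 F [-4.55 -2.13  2.79] M [-0.351  0.896  0.005]
shift [0.0001 0.0002 0.    ] turn -0.14 j6-> -13.0
shift [0.0001 0.0002 0.    ] turn 179.86 j6-> 167.0
tip [459.1  48.9  26.1]
```

step_arm(targets=[[[0,0,-0.003,0],[0,0,-0.007,0],[0,0,-0.011,0],[0,0,-0.015,0],[0,0,-0.019,0]]])

```text
time: 37.47
tool_pos: [454.8, 67.8, -2.9]
tcp_rot: [-1.553, 1.543, -2.939]
contact_force: [-2.6, -3.9, 0.1]
grip_width: 23.8
```

step_arm(targets=[[[0,0,-0.004,0],[0,0,-0.008,0],[0,0,-0.012,0],[0,0,-0.016,0],[0,0,-0.02,0]]])

```text
time: 37.88
tool_pos: [450.9, 87.6, -2.9]
tcp_rot: [-1.539, 1.543, -2.925]
contact_force: [-2.0, -5.4, 1.0]
grip_width: 23.4
```

Run:
```python
from h import *
go(442.7,132.4,-3,10.7); tip()
```

```text
t 37.88 pos [450.9  87.6  -2.9] jawyaw 10.6 tilt 1.58 w 23.4 F [-2.05 -5.42  1.03] M [-1.078  0.388  0.092]
shift [ 0.0001  0.0001 -0.0455] turn -0.1 j6-> -3.0
shift [ 0.0001  0.0001 -0.0455] turn 179.9 j6-> 177.0
tip [451.7  87.8  26.1]
```

step_arm(targets=[[[0,0.0002,-0.004,0],[0,0.0002,-0.008,0],[0,0.0002,-0.012,0],[0,0.0002,-0.016,0],[0,0.0002,-0.02,0]]])

```text
time: 38.3
tool_pos: [447.1, 107.5, -2.9]
tcp_rot: [-1.529, 1.543, -2.914]
contact_force: [-3.8, -5.5, 1.2]
grip_width: 23.5
```

step_arm(targets=[[[0,0.0002,-0.003,0],[0,0.0002,-0.006,0],[0,0.0002,-0.009,0],[0,0.0002,-0.012,0],[0,0.0002,-0.014,0]]])

```text
time: 38.72
tool_pos: [444.6, 121.7, -2.9]
tcp_rot: [-1.526, 1.543, -2.912]
contact_force: [-2.9, -5.7, 0.0]
grip_width: 23.7
```

Run:
```python
from h import *
go(442.7,132.4,-3,10.7); tip()
```

```text
t 38.72 pos [444.6 121.7  -2.9] jawyaw 10.62 tilt 1.62 w 23.7 F [-2.9  -5.68  0.03] M [-1.001  0.336  0.003]
shift [ 0.0001  0.0001 -0.0108] turn -0.08 j6-> -3.0
shift [ 0.0001  0.0001 -0.0108] turn 179.92 j6-> 177.0
tip [445.4 121.9  26.1]
```

step_arm(targets=[[[0,0.0002,-0.0015,0],[0,0.0002,-0.003,0],[0,0.0002,-0.0045,0],[0,0.0002,-0.006,0],[0,0.0002,-0.0065,0]]])

```text
time: 39.13
tool_pos: [443.4, 128.5, -2.9]
tcp_rot: [-1.524, 1.542, -2.91]
contact_force: [-1.6, -5.4, 0.5]
grip_width: 23.9
```

step_arm(targets=[[[0,0.0002,-0.0005,0],[0,0.0002,-0.001,0],[0,0.0002,-0.0015,0],[0,0.0002,-0.002,0],[0,0.0002,-0.002,0]]])

```text
time: 39.55
tool_pos: [443.0, 130.7, -2.9]
tcp_rot: [-1.524, 1.542, -2.909]
contact_force: [-2.2, -5.2, 1.7]
grip_width: 23.6
```

step_arm(targets=[[[0,0.0002,-0.0005,0],[0,0.0002,-0.001,0],[0,0.0002,-0.0012,0],[0,0.0002,-0.0012,0],[0,0.0002,-0.0012,0]]])

```text
time: 39.97
tool_pos: [442.7, 132.2, -2.9]
tcp_rot: [-1.523, 1.542, -2.909]
contact_force: [-2.4, -6.5, 0.8]
grip_width: 23.7
```

Run:
```python
from h import *
go(442.7,132.4,-3,10.7); tip()
```

```text
t 39.97 pos [442.7 132.2  -2.9] jawyaw 10.61 tilt 1.67 w 23.7 F [-2.42 -6.52  0.78] M [-0.865  0.321 -0.058]
shift [ 0.0001  0.0001 -0.0002] turn -0.09 j6-> -3.0
shift [ 0.0001  0.0001 -0.0002] turn 179.91 j6-> 177.0
tip [443.5 132.3  26.1]
```

step_arm(targets=[[[0,0.0002,-0.0005,0],[0,0.0002,-0.001,0],[0,0.0002,-0.0012,0],[0,0.0002,-0.0012,0],[0,0.0002,-0.0012,0]]])

```text
time: 40.38
tool_pos: [442.7, 132.4, -2.9]
tcp_rot: [-1.47, 1.541, -2.855]
contact_force: [-1.5, -12.7, 0.0]
grip_width: 23.8
```

step_arm(targets=[[[0,0.0002,-0.0005,0],[0,0.0002,-0.001,0],[0,0.0002,-0.0012,0],[0,0.0002,-0.0012,0],[0,0.0002,-0.0012,0]]])

```text
time: 40.8
tool_pos: [442.7, 132.4, -2.9]
tcp_rot: [-1.407, 1.54, -2.792]
contact_force: [-1.5, -13.6, 0.6]
grip_width: 23.8
```

step_arm(targets=[[[0,0.0004,-0.0004,0],[0,0.0004,-0.0004,0],[0,0.0004,-0.0004,0],[0,0.0004,-0.0004,0],[0,0.0004,-0.0004,0]]])

```text
time: 41.22
tool_pos: [442.6, 132.3, -2.9]
tcp_rot: [-1.38, 1.539, -2.765]
contact_force: [-1.4, -9.0, 0.6]
grip_width: 24.0
```

Run:
```python
from h import *
go(442.7,132.4,-3,10.7); tip()
```

```text
t 41.22 pos [442.6 132.3  -2.9] jawyaw 10.65 tilt 1.8 w 24.0 F [-1.36 -9.    0.64] M [-1.586  0.332 -0.079]
shift [ 0.0001  0.0001 -0.0001] turn -0.05 j6-> -3.0
shift [ 0.0001  0.0001 -0.0001] turn 179.95 j6-> 177.0
tip [443.5 132.6  26.1]
```

step_arm(targets=[[[0,0.0006,-0.0006,0],[0,0.0009,-0.0008,0],[0,0.0009,-0.0008,0],[0,0.0009,-0.0008,0],[0,0.0009,-0.0008,0]]])

```text
time: 41.63
tool_pos: [442.6, 132.3, -2.9]
tcp_rot: [-1.348, 1.537, -2.733]
contact_force: [-4.0, -12.2, 2.2]
grip_width: 23.9
```

step_arm(targets=[[[0,0.0006,-0.0006,0],[0,0.0006,-0.0006,0],[0,0.0006,-0.0006,0],[0,0.0006,-0.0006,0],[0,0.0006,-0.0006,0]]])

```text
time: 42.05
tool_pos: [442.6, 132.2, -2.8]
tcp_rot: [-1.324, 1.536, -2.708]
contact_force: [-3.0, -11.4, 2.3]
grip_width: 24.1
```

Run:
```python
from h import *
go(442.7,132.4,-3,10.7); tip()
```

```text
t 42.05 pos [442.6 132.2  -2.8] jawyaw 10.66 tilt 2.0 w 24.1 F [ -2.97 -11.44   2.28] M [-1.746  0.34  -0.054]
shift [ 0.0002  0.0002 -0.0002] turn -0.04 j6-> -2.0
shift [ 0.0002  0.0002 -0.0002] turn 179.96 j6-> 178.0
tip [443.5 132.6  26.2]
```

Home on the loose stop at exactly the predicted position, with a steady press. I'll relax, release, lift clear and check.

step_arm(targets=[[[0,0,0,0],[0,0,0,0],[0,0,0,0],[0,0,0,0],[0,0,0,0]]])

```text
time: 42.47
tool_pos: [442.6, 132.1, -2.8]
tcp_rot: [-1.312, 1.536, -2.697]
contact_force: [-2.0, -7.0, -0.2]
grip_width: 23.7
```

step_arm(targets=[[[0,0,0,0],[0,0,0,0],[0,0,0,0],[0,0,0,0],[0,0,0,0]]], jaw=0.45)

```text
time: 42.88
tool_pos: [442.9, 132.5, -2.7]
tcp_rot: [-1.312, 1.537, -2.697]
contact_force: [-0.3, 0.1, 0.4]
grip_width: 49.8
```

step_arm(targets=[[[-0.005,0,0,0],[-0.02,0,0,0],[-0.05,0,0,0],[-0.08,0,0,0],[-0.1,0,0,0]]])

```text
time: 43.3
tool_pos: [446.9, 134.3, 100.0]
tcp_rot: [-1.291, 1.539, -2.675]
contact_force: [1.1, -0.9, 0.9]
grip_width: 50.5
```

step_arm(targets=[[[-0.02,0,-0.035,0],[-0.03,0,-0.07,0],[-0.04,0,-0.1,0],[-0.05,0,-0.14,0],[-0.05,0,-0.17,0]]])

```text
time: 43.72
tool_pos: [417.1, 305.0, 151.1]
tcp_rot: [-1.321, 1.544, -2.705]
contact_force: [0.6, 0.7, -0.1]
grip_width: 50.7
```

Run:
```python
from h import *
s=cap("scene"); d=cap("top"); np.savez("topf.npz",**d); np.savez("scf.npz",**s); go(442,132,100,10.7)
a=cv2.resize(d["color"][150:260,255:335],(400,550),interpolation=cv2.INTER_CUBIC)
b=cv2.resize(s["color"][190:273,290:350],(400,550),interpolation=cv2.INTER_CUBIC); cv2.imwrite("pics/f.png",np.hstack([a,b])[:,:,::-1])
```

```text
t 43.82 pos [415.9 306.1 149.4] jawyaw 10.92 tilt 1.66 w 50.7 F [0.27 0.15 0.32] M [-0.101 -0.001 -0.004]
shift [ 0.0508 -0.0059  0.1755] turn 0.22 j6-> -3.0
shift [ 0.0508 -0.0059  0.1755] turn -179.78 j6-> -183.0
```

View pics/f.png

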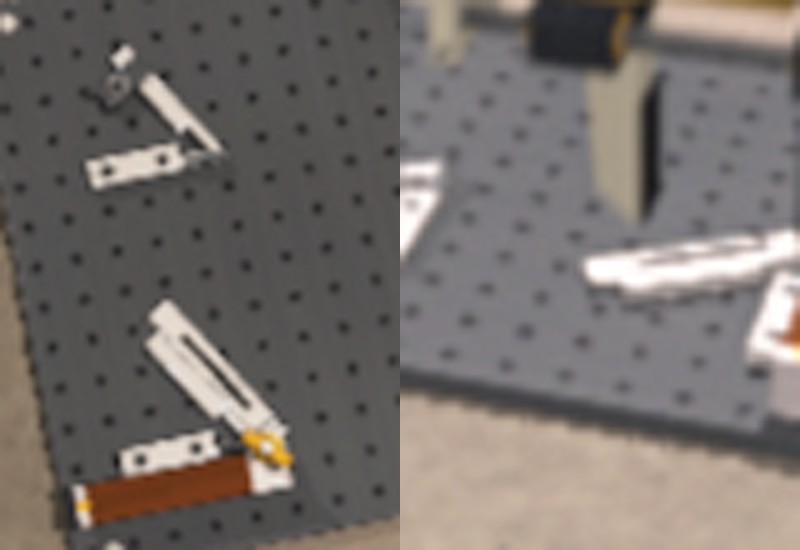

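The top view shows the stock along the loose fence and the blade along its arm, parallel to the clamped arm by eye. I'll do one quick numeric edge check, then hand in.

Run:
```python
from h import *
d=dict(np.load("topf.npz")); g=d["color"].min(-1).astype(float)
def edge(v0,v1,f,z):
    P=[]
    for v in range(v0,v1):
        c=f(v); seg=g[v,c-6:c+7]; k=[i for i in range(12) if seg[i]>130>=seg[i+1]]
        if k: i=k[-1]; P.append(ray(d,c-6+i+(seg[i]-130)/(seg[i]-seg[i+1]),v,z)[:2])
    l=cv2.fitLine(np.array(P,np.float32),cv2.DIST_HUBER,0,.01,.01).ravel(); return len(P),np.degrees(np.arctan2(l[1],l[0]))%180
# right edges: set arm (crop 155,75)-(225,152); blade (172,300)-(270,410)
print("set arm",edge(166,179,lambda v:int(round(255+(155+(5*(v-150)-75)*70/77)/5)),22))
print("blade",edge(211,231,lambda v:int(round(255+(172+(5*(v-150)-300)*98/110)/5)),18))
print(bot.close_job())
```

```text
set arm (13, np.float32(41.495735))
blade (20, np.float32(41.3738))
the job is handed in; nothing more can be done
None
```

I handed the job in at about 44 s. The bevel was pressed home on the clamped stop, locked there, and then pressed home on the loose stop, where it lies released. No verdict was reported.

- **Clamped stop:** the bevel was still unlocked. It was held at a steady push of about 9 N against the hard stop, over about 1 s.
- **Wing nut:** I turned it 86° clockwise until the moment jumped to 0.33 N m at its stop. The bevel looked flush afterwards.
- **Loose stop:** the locked bevel swung the loose arm and reached its hard stop where I had predicted, to about 0.2 mm. The push was 9–14 N for about 2 s, which I work out as roughly 10 N on the fence. I then released it and moved the gripper clear.

**Last checks:** in the final top view the stock lies along the loose fence and the blade along the loose arm. The edge fit gave 41.5° for the clamped arm and 41.4° for the blade. I did not measure the loose arm separately; it follows the blade it lies against.

**Not measured directly:**
- The forces between the bevel and each stop are worked out from the wrist readings.
- I saw the vial standing in place in the view after locking. I did not measure the vial, bottle or brush positions at the end.

**What disagreed:** the fingertips turned out to be about 29 mm short of the reported TCP. My first grasp closed on air above the stock without moving anything, so I touched the worktop to measure the offset and corrected for it. The tool tilt also drifted to about 2°.

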